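Find the narrow tube adapter in the sloping rack with a go gauge

TASK

One of the three blue tube adapters in the sloping rack is bored too narrow inside, though all three look the same from outside. Take the go gauge from its wooden block and, holding it, gently try it in each adapter in turn, starting from the robot's left: fully home where it fits, or until it stops where it does not. Stand the gauge back in its block, fully down, then take the adapter that refused it out of the rack and set it down upright in the red tray, leaving the two good adapters in their pockets and everything else where it is.

Things in the scene. Friction and masses are not known exactly. Their poses are not given: they have to be found in the camera images.
- gauge: go plug gauge, 0.16 kg: steel pin 16 mm thick, 60 mm long (foot chamfered to 14.4 mm over 2 mm), under a hexagonal aluminium handle 24 mm across flats, 80 mm long, with a green band. Origin at the pin's free end (tip), z from tip to handle: shoulder at z 60, handle z 60 to 140 mm; two flats face its +y and -y. At the start it stands upright in the gauge block, shoulder on the block's top
- gauge_block: wooden block 85 x 85 x 70 mm tall with a green foot, fixed to the bench; origin at the centre of its underside. The hole in its top is 22 mm across and 62 mm deep; with the gauge fully down the shoulder lies on the top and the tip is 10 mm above the bench
- gauge_hole (a point): centre of the mouth of the gauge block's hole, 70 mm above the bench
- rack: white sloping rack on a grey base, 262 mm wide (its y), 130 mm deep, up to 90 mm tall, fixed; origin at the centre of the base's underside; +y is its left end seen from the robot. Three pockets 75 mm apart along y, their axes leaning 25 degrees from vertical towards its -x, the robot's side, so the mouths face up and towards the robot
- pocket_left (a point): centre of the floor of the robot's left-hand pocket of the rack (rack y = +75 mm); its z axis points up along the pocket's axis, out of the pocket. Pocket 45 mm deep, 40.4 mm across
- pocket_middle (a point): the same for the middle pocket (rack y = 0)
- pocket_right (a point): the same for the right-hand pocket (rack y = -75 mm)
- adapter_a: blue round adapter, 38 mm thick, 95 mm long, 0.09 kg, white band near the mouth; it can be in any pocket, standing 50 mm out of it. Origin at the centre of the closed foot, z along the axis to the mouth at z 95 mm. Mouth 19.2 mm wide; a good one is so wide for 65 mm: the gauge goes in 60 mm, to its shoulder. The narrow one is 13 mm wide from 28 mm down: the gauge stops there. Which one is not told
- adapter_b: blue round adapter, 38 mm thick, 95 mm long, 0.09 kg, white band near the mouth; it can be in any pocket, standing 50 mm out of it. Origin at the centre of the closed foot, z along the axis to the mouth at z 95 mm. Mouth 19.2 mm wide; a good one is so wide for 65 mm: the gauge goes in 60 mm, to its shoulder. The narrow one is 13 mm wide from 28 mm down: the gauge stops there. Which one is not told
- adapter_c: blue round adapter, 38 mm thick, 95 mm long, 0.09 kg, white band near the mouth; it can be in any pocket, standing 50 mm out of it. Origin at the centre of the closed foot, z along the axis to the mouth at z 95 mm. Mouth 19.2 mm wide; a good one is so wide for 65 mm: the gauge goes in 60 mm, to its shoulder. The narrow one is 13 mm wide from 28 mm down: the gauge stops there. Which one is not told
- red_tray: red open tray fixed to the bench, 160 x 160 mm outside, 35 mm tall, walls 4 mm, floor 4 mm thick; origin at the centre of its underside
- bottle: amber glass jar-shaped reagent bottle with blue cap, 64 mm across, 150 mm tall; origin at the centre of its underside; a bystander
- tip_box: grey box of pipette tips with a clear lid, 85 x 122 x 65 mm; origin at the centre of its underside; a bystander
- timer: flat white bench timer, 70 x 70 x 20 mm; origin at the centre of its underside; a bystander
- marker: white marker pen with black cap lying on the bench, 135 mm long, 16 mm thick; origin under its middle, x along it; a bystander
- jar: small white jar with red cap, 48 mm across, 55 mm tall; origin at the centre of its underside; a bystander
- adapter_a_mouth (a point): centre of the mouth of body adapter_a, 95 mm from its foot along its axis
- adapter_b_mouth (a point): centre of the mouth of body adapter_b, 95 mm from its foot along its axis
- adapter_c_mouth (a point): centre of the mouth of body adapter_c, 95 mm from its foot along its axis
Things that resemble listed ones, but are neither listed nor needed, are in the scene too. Of the things that look like the red_tray, take the one that is nearest to the robot's base at the start.

How it is judged:
On the way, in this order (a step that is already met when the one before it is completed fails the run):
1. the gauge is lifted out of its block in the hand (contact force between the fingers and gauge above 0.5 N and height (world z) of gauge above 0.08 m), for 0.1 s.
2. the held gauge is tried in the adapter in the robot's left-hand pocket: at least 45 mm deep if it is a good one, or resting on the step 28 mm down (some contact force) if it is the narrow one (((x of gauge in the frame of pocket_left between -0.007 and 0.007 m and y of gauge in the frame of pocket_left between -0.007 and 0.007 m and contact force between the fingers and gauge above 0.5 N and z of gauge in the frame of pocket_left below 0.05 m) or (x of gauge in the frame of pocket_left between -0.007 and 0.007 m and y of gauge in the frame of pocket_left between -0.007 and 0.007 m and contact force between the fingers and gauge above 0.5 N and z of gauge in the frame of pocket_left below 0.073 m and contact force between gauge and adapter_b above 1.5 N))), for 0.15 s.
3. the held gauge is tried in the adapter in the middle pocket: at least 45 mm deep if it is a good one, or resting on the step 28 mm down (some contact force) if it is the narrow one (((x of gauge in the frame of pocket_middle between -0.007 and 0.007 m and y of gauge in the frame of pocket_middle between -0.007 and 0.007 m and contact force between the fingers and gauge above 0.5 N and z of gauge in the frame of pocket_middle below 0.05 m) or (x of gauge in the frame of pocket_middle between -0.007 and 0.007 m and y of gauge in the frame of pocket_middle between -0.007 and 0.007 m and contact force between the fingers and gauge above 0.5 N and z of gauge in the frame of pocket_middle below 0.073 m and contact force between gauge and adapter_b above 1.5 N))), for 0.15 s.
4. the held gauge is tried in the adapter in the robot's right-hand pocket: at least 45 mm deep if it is a good one, or resting on the step 28 mm down (some contact force) if it is the narrow one (((x of gauge in the frame of pocket_right between -0.007 and 0.007 m and y of gauge in the frame of pocket_right between -0.007 and 0.007 m and contact force between the fingers and gauge above 0.5 N and z of gauge in the frame of pocket_right below 0.05 m) or (x of gauge in the frame of pocket_right between -0.007 and 0.007 m and y of gauge in the frame of pocket_right between -0.007 and 0.007 m and contact force between the fingers and gauge above 0.5 N and z of gauge in the frame of pocket_right below 0.073 m and contact force between gauge and adapter_b above 1.5 N))), for 0.15 s.
5. the gauge stands fully down in its block again, let go (horizontal distance between gauge and gauge_hole below 0.005 m and z of gauge in the frame of gauge_block below 0.014 m and angle between gauge's own z axis and vertical below 0.08 rad and contact force between the fingers and gauge below 0.1 N), for 0.2 s.
At the end, for the whole second after the job is handed in: Narrow adapter upright (3.5 deg) and still on the red tray's floor, axis within 65 mm of its centre along each side; gauge upright (4.5 deg) in its block, within 4 mm of fully down; both good adapters within 12 mm of their start in their pockets; bystanders within 30 mm of theirs (x of adapter_b in the frame of red_tray between -0.065 and 0.065 m and y of adapter_b in the frame of red_tray between -0.065 and 0.065 m and z of adapter_b in the frame of red_tray below 0.009 m and angle between adapter_b's own z axis and vertical below 0.06 rad and linear speed of adapter_b below 0.02 m/s and horizontal distance between gauge and gauge_hole below 0.005 m and z of gauge in the frame of gauge_block below 0.014 m and angle between gauge's own z axis and vertical below 0.08 rad and distance of each of adapter_a, adapter_c, adapter_a_mouth, adapter_c_mouth from where it was at the start of the episode below 0.012 m and distance of each of bottle, tip_box, timer, marker, jar from where it was at the start of the episode below 0.03 m); the robot touches nothing.
It fails at once if the gauge is forced into an adapter (more than 60 N) (contact force between gauge and adapter_a above 60 N or contact force between gauge and adapter_b above 60 N or contact force between gauge and adapter_c above 60 N).
It fails at once if a good adapter is pulled out of its pocket (moved more than 30 mm) (distance of any of adapter_a, adapter_c from where it was at the start of the episode above 0.03 m).
It fails at once if the narrow adapter is let go above the tray instead of being set down (foot more than 20 mm above the tray's floor) (x of adapter_b in the frame of red_tray between -0.08 and 0.08 m and y of adapter_b in the frame of red_tray between -0.08 and 0.08 m and z of adapter_b in the frame of red_tray above 0.024 m and contact force between the fingers and adapter_b below 0.05 N).
It fails at once if a bystander is pushed more than 40 mm or knocked over (distance of any of bottle, tip_box, timer, marker, jar from where it was at the start of the episode above 0.04 m or angle between any of bottle, tip_box, timer, marker, jar's own z axis and vertical above 0.5 rad).
It also fails if it takes over 72 s, if anything falls off the work surface, if the arm or the gripper's body presses on something with over 40 N, if the wrist force passes 120 N, or if a joint passes its speed limit or range.

ROBOT

A 6-joint arm with a two-finger parallel gripper is mounted at the origin on the work surface. World frame = base frame: x ahead of the robot, y to its left, z up, the work surface at z = 0. Lengths are in m, angles in rad, forces in N, time in s.
With the tool pointing down it reaches from about 0.3 to 0.75 m from the base axis. Payload 8.5 kg.
Tool frame: the origin (TCP) lies on the centre line of the jaws, within the pads' length; the fingertips stand 25 mm ahead of it and the grasp point (between the pads) lies 6 mm ahead of it (tips_ahead is the distance from the TCP to the fingertips, in m); z points along the fingers, y is the line along which they close (so a half turn about z gives the same grasp; the last joint's range is limited). The gripper opens to 88 mm and grips with 3 to 60 N. Pads are 18 mm wide; open, the fingers measure 123 mm over their backs; the gripper's body (75 mm by 187 mm) begins 45 mm behind the grasp point.
Start: joints at [0.996, 0.381, 1.297, -0, 1.464, -0.215], TCP at [0.194, 0.515, 0.264] pointing down, gripper open.
Joint ranges: [-3.11, 3.11], [-0.89, 2.33], [0.22, 2.48], [-1.42, 4.56], [0.17, 2.85], [-2.88, 2.88]. Speed limits (rad/s): [2.39, 2.39, 3.14, 3.14, 3.14, 3.14].

INTERFACE

Orientations are given as a unit quaternion [x, y, z, w].
In Python, from bench import read_state, read_camera, close_job, tips_ahead gives the robot as it stands.
- The arm moves only by the shell command python3 -m pendant 'ROWS' [OPENING] [FORCE]. ROWS is JSON, a list of rows, each an object of numbers: "x", "y", "z": the shift along the tool's x, y, z in mm; "wx", "wy", "wz": the turn, a rotation vector about the tool's x, y, z in rad. A call has exactly 8 rows; each row shifts and turns the commanded pose from where the row before left it, along the tool's axes as they then stand; what a row does not reach is not made up. A row lasts 1/12 s, in which the tool goes at most 41.7 mm and 7.16 degrees, less where a joint would pass 70% of its speed; a pose out of reach is approached as far as the arm can. A call is refused whole if a number of a shift passes 41.7 or a number of a turn 0.125, either way. A call with a gripper value outside its range is refused whole. OPENING is the opening, from 0 (shut) to 1 (fully open), set as the call begins (- or left out, the last holds). The fingers move at their own pace and stop on an object; FORCE is the grip in N (left out, the last holds). Time passes only in rows, so rows that do not move let the fingers close, or fill a call up. It gives the time, the measured TCP pose, the force, the opening and the grip force at its end, in the units of the state.
- read_state(): the state, without advancing time (a new reading comes with each control period).
- read_camera(name): name is "scene" or "top" or "wrist"; returns a dict with "pixels" (384x512x3 uint8, red, green, blue), "mtx" (3x3 intrinsics, pixels), "world_from_camera" (4x4, takes a point from camera to world coordinates); the wrist camera has in their place "T_tool_cam" (4x4, takes a point from camera to tool coordinates, whose origin is the TCP and whose axes are the flange's). Camera axes: x right, y down, z forward; pixel columns grow to the right and rows downward; lengths in m; the calibration is good to about 2 mm. The wrist camera is an equidistant fisheye: a pixel r from the principal point sees the ray r / f radians off the axis. A picture is of the moment at which its call begins: read the wrist's pose just before it. There is no depth.
- close_job(): hands the job in; it is judged then, once.
The state is a dict: "time": time; "qpos": joint angles; "joint_velocities": joint speeds; "joint_efforts": joint torques, N m; "eef_pos": TCP position; "orientation": TCP orientation; "force": force on the tool from outside, world axes, zero at the start; "torque": the same for the moment, N m; "opening": finger opening in m; "grip_force": force on a finger pad.
Only numpy, scipy, OpenCV 4.12 (cv2) and the standard library are available. Lean on these libraries where they do the work, as an engineer would, in place of code of your own. Each camera call takes 0.05 s, during which the arm holds its last target. There are 200 camera calls.

## Working session

There is one attempt and no reset: what is moved stays moved. The work goes in short steps, Python scripts to look and compute and a shell command to move; the robot and the scene stay as the last step left them, time stands still between calls to the robot, and variables do not carry over. Pictures are saved under pics/ and viewed, at most 10 in all, crops included, and the job is handed in when it is done.

```bash
ls; mkdir -p pics; python3 - <<'E'
from bench import *
import cv2,numpy as np
print(read_state(),tips_ahead)
for n in("scene","top","wrist"):
    c=read_camera(n); cv2.imwrite(f"pics/{n}0.png",cv2.resize(c["pixels"][:,:,::-1],None,fx=1.5,fy=1.5,interpolation=cv2.INTER_CUBIC))
    np.savez(f"{n}0.npz",**c)
    print(n,{k:np.round(v,4).tolist() for k,v in c.items() if k!="pixels"})
E
```

```text
pics
{'time': 0.0, 'qpos': array([ 9.95701741e-01,  3.81175973e-01,  1.29826995e+00, -4.43759922e-05,
        1.46357397e+00, -2.15318547e-01]), 'joint_velocities': array([ 0.00056924,  0.00183991,  0.00085313, -0.00049089, -0.00121786,
        0.00014556]), 'joint_efforts': array([-2.69428965e-03, -4.37926912e+01, -2.24552393e+01,  7.12040020e-02,
        3.52998718e-02, -1.13719016e-04]), 'eef_pos': array([0.19351792, 0.5145644 , 0.26314539]), 'orientation': array([ 1.78917004e-01,  9.83863911e-01, -6.67105696e-04, -2.54384772e-04]), 'force': array([ 0.39758608,  0.06034533, -0.20780205]), 'torque': array([ 0.01194249, -0.01568736, -0.01137707]), 'grip_force': 0.0, 'opening': 0.08824971487732379} 0.025
scene {'mtx': [[347.2657, 0.0, 254.6894], [0.0, 347.2657, 184.7194], [0.0, 0.0, 1.0]], 'world_from_camera': [[0.442, 0.5, -0.7447, 1.3055], [0.897, -0.2468, 0.3667, -0.4818], [-0.0004, -0.8301, -0.5576, 0.6676], [0.0, 0.0, 0.0, 1.0]]}
top {'mtx': [[389.9261, 0.0, 254.8815], [0.0, 389.9261, 185.0906], [0.0, 0.0, 1.0]], 'world_from_camera': [[-0.0192, -0.9853, 0.1697, 0.3075], [-0.9997, 0.017, -0.0146, -0.1047], [0.0116, -0.1699, -0.9854, 1.2487], [0.0, 0.0, 0.0, 1.0]]}
wrist {'mtx': [[297.3186, 0.0, 253.7463], [0.0, 297.3186, 194.4118], [0.0, 0.0, 1.0]], 'T_tool_cam': [[-0.0005, -0.949, -0.3153, 0.0822], [1.0, -0.0005, -0.0, 0.0], [-0.0001, -0.3153, 0.949, -0.1199], [0.0, 0.0, 0.0, 1.0]]}
```

View pics/top0.png

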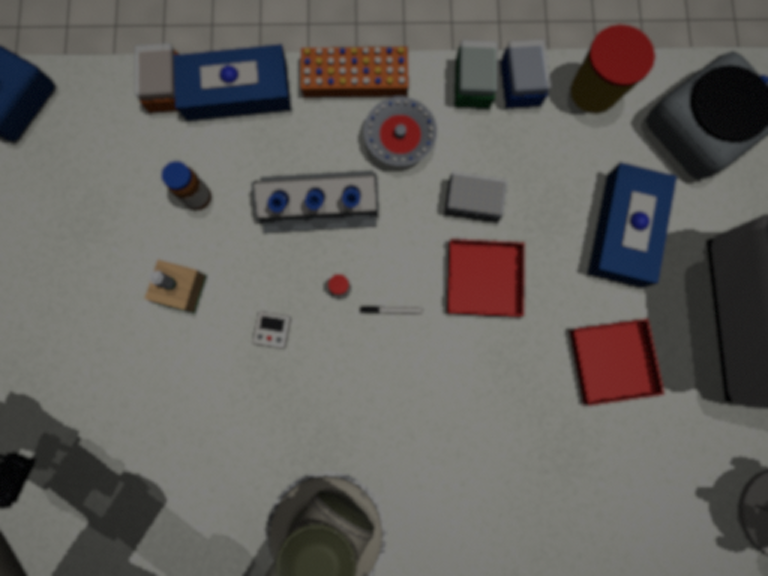

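View pics/scene0.png

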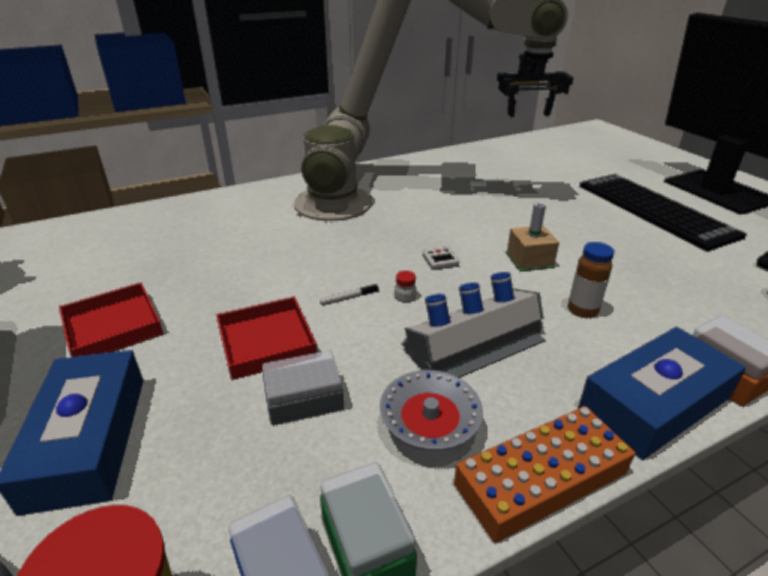

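The top view shows the rack with adapters at about (278,201), (315,198) and (351,196), the gauge block at about (176,286), and red trays at (486,278) and (616,362). The nearest tray still has to be worked out. I'll enlarge.

```bash
python3 - <<'E'
import cv2,numpy as np
t=np.load("top0.npz")["pixels"][:,:,::-1]; s=np.load("scene0.npz")["pixels"][:,:,::-1]
def crop(im,x,y,w,h,f):
    o=cv2.resize(im[y:y+h,x:x+w],None,fx=f,fy=f,interpolation=cv2.INTER_CUBIC)
    for k in range((-x)%10,w,10): cv2.line(o,(k*f,0),(k*f,6 if (x+k)%50 else 16),(0,255,255),1)
    for k in range((-y)%10,h,10): cv2.line(o,(0,k*f),(6 if (y+k)%50 else 16,k*f),(0,255,255),1)
    return o
a=crop(t,160,110,100,45,8)      # 800x360
b=crop(t,90,165,50,45,5)        # 250x225
a2=crop(s,265,175,100,70,5)     #500x350
c=crop(s,335,130,40,50,5)
W=np.zeros((590,800,3),np.uint8); W[:360]=a; W[362:587,:250]=b
W[362:,252:]=0
d=crop(s,265,175,100,45,5); W[362:587,252:752]=d
cv2.imwrite("pics/m1.png",W)
W=np.zeros((400,800,3),np.uint8); W[:400,:320]=crop(s,335,130,40,50,8); W[:400,330:790]=crop(t,285,150,115,100,4)[:, :460]
cv2.imwrite("pics/m2.png",W)
E
```

```text
(no output)
```

View pics/m1.png

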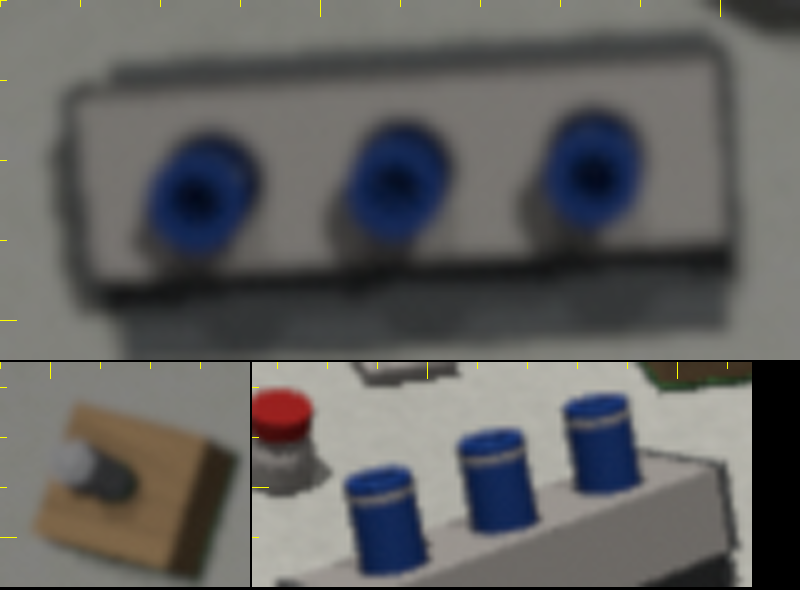

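View pics/m2.png

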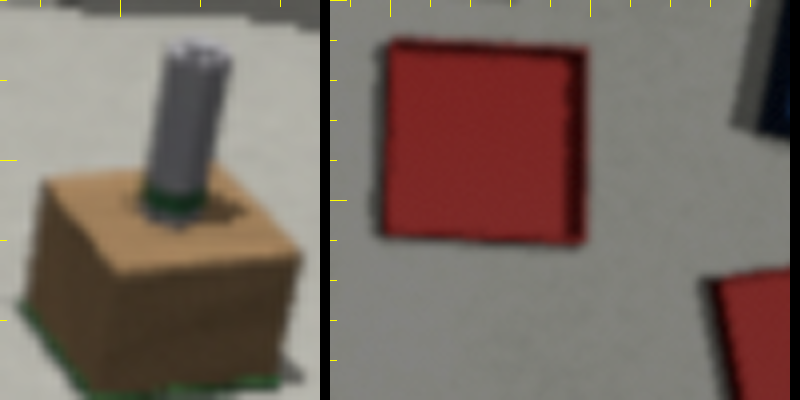

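Left to right, the mouths in the top view are at (184.6,134.6), (209.4,133.1) and (234.1,131.6). In the scene view they are at (334,183), (313,190.2) and (290.4,197.6). The gauge top is at (105,185.6) in the top view and (360,136.5) in the scene view.

```bash
cat > h.py <<'E'
import numpy as np,cv2
from scipy.spatial.transform import Rotation as R
def ray(n,p):
    c=np.load(n+"0.npz"); T=c["world_from_camera"]; d=np.linalg.solve(c["mtx"],[p[0],p[1],1]); return T[:3,3],T[:3,:3]@d
def onz(n,p,z):
    o,d=ray(n,p); return o+d*(z-o[2])/d[2]
def tri(a,b):
    A=[];y=[];rs=[ray("top",a),ray("scene",b)]
    M=np.zeros((3,3));v=np.zeros(3)
    for o,d in rs:
        d=d/np.linalg.norm(d);P=np.eye(3)-np.outer(d,d);M+=P;v+=P@o
    x=np.linalg.solve(M,v)
    res=[np.linalg.norm(np.cross(x-o,d/np.linalg.norm(d))) for o,d in rs]
    return x.round(4),np.round(res,4)
E
python3 - <<'E'
from h import *
for a,b in [((184.6,134.6),(334,183)),((209.4,133.1),(313,190.2)),((234.1,131.6),(290.4,197.6)),((105,185.6),(360,136.5))]: print(tri(a,b))
print("block top");q=[onz("top",p,.07) for p in [(105.6,173.6),(132.4,180.6),(123,206.6),(97,198.6)]];print(np.round(q,3),np.mean(q,0))
q=[onz("scene",p,.07) for p in [(349.75,164),(372.5,161.25),(340.25,152.5)]];print(np.round(q,3),(q[1]+q[2])/2)
print("tray");
t=[onz("top",((x-330)/4+285,y/4+150),.035) for x,y in [(390,40),(588,48),(584,243),(383,238)]];print(np.round(t,3),np.mean(t,0))
t=[onz("top",(x/1.5,y/1.5),.035) for x,y in [(571,328),(649,320),(662,395),(585,404)]];print(np.round(t,3),np.mean(t,0))
print("rack top back/front edge"); print(np.round([onz("top",(160+x/8,110+y/8),z) for x,y,z in [(80,90,.09),(720,58,.09),(100,285,.05),(730,250,.05)]],3))
for n,p in dict(bottle=(178,172),jar=(338,285),marker=(390,309),timer=(272,330)).items(): print(n,onz("top",(p[0]/1.5,p[1]/1.5),.15 if n=='bottle' else .02).round(3))
E
```

```text
(array([0.6611, 0.088 , 0.1157]), array([0.0011, 0.0011]))
(array([0.6646, 0.0135, 0.1156]), array([0.0012, 0.0012]))
(array([ 0.6677, -0.0613,  0.1163]), array([0.0008, 0.0008]))
(array([0.5043, 0.3086, 0.1462]), array([0.0019, 0.0019]))
block top
[[0.554 0.335 0.07 ]
 [0.531 0.253 0.07 ]
 [0.451 0.278 0.07 ]
 [0.477 0.358 0.07 ]] [0.50333136 0.30591531 0.07      ]
[[0.537 0.255 0.07 ]
 [0.557 0.337 0.07 ]
 [0.457 0.277 0.07 ]] [0.507099   0.30733867 0.07      ]
tray
[[ 0.595 -0.269  0.035]
 [ 0.586 -0.427  0.035]
 [ 0.43  -0.414  0.035]
 [ 0.437 -0.257  0.035]] [ 0.51203145 -0.34177121  0.035     ]
[[ 0.403 -0.514  0.035]
 [ 0.417 -0.679  0.035]
 [ 0.263 -0.69   0.035]
 [ 0.248 -0.531  0.035]] [ 0.33279539 -0.60338705  0.035     ]
rack top back/front edge
[[ 0.712  0.137  0.09 ]
 [ 0.721 -0.111  0.09 ]
 [ 0.645  0.136  0.05 ]
 [ 0.656 -0.114  0.05 ]]
bottle [0.714 0.275 0.15 ]
jar [ 0.505 -0.029  0.02 ]
marker [ 0.452 -0.138  0.02 ]
timer [0.412 0.11  0.02 ]
```

Tray 1 (0.512,-0.342), 0.62 m out, is the nearest one. The mouth height of 0.116 and the 75 mm spacing agree with the given sizes. The rack yaw is about 2.5°. Next I'll write a planning helper and go above the gauge.

```bash
cat >> h.py <<'E'
from bench import read_state
def go(p,Rt=None,st=None):
    """print turn (tool rotvec) then shift (mm, in the turned frame) to the target"""
    s=st or read_state(); Rc=R.from_quat(s["orientation"]); Rt=Rt or Rc
    rv=(Rc.inv()*Rt).as_rotvec(); d=Rt.inv().apply(np.array(p)-s["eef_pos"])*1000
    dc=Rc.inv().apply(np.array(p)-s["eef_pos"])*1000
    print("turn",rv.round(4),"shift after turn",d.round(1),"| shift before turn",dc.round(1))
def frame(z,y):
    z=np.array(z,float);z/=np.linalg.norm(z);y=np.array(y,float);y-=z*(y@z);y/=np.linalg.norm(y)
    return R.from_matrix(np.c_[np.cross(y,z),y,z])
E
python3 -c "
from h import *
go([.505,.307,.26]); s=read_state(); print(R.from_quat(s['orientation']).as_matrix().round(3))"
```

```text
turn [0. 0. 0.] shift after turn [-364.6  -84.7    3.3] | shift before turn [-364.6  -84.7    3.3]
[[-0.936  0.352 -0.001]
 [ 0.352  0.936 -0.001]
 [ 0.    -0.001 -1.   ]]
```

```bash
python3 -m pendant '[{"x":-15,"y":-4},{"x":-30,"y":-7},{"x":-35,"y":-8},{"x":-35,"y":-8},{"x":-35,"y":-8},{"x":-35,"y":-8},{"x":-35,"y":-8},{"x":-35,"y":-8}]'
python3 -m pendant '[{"x":-35,"y":-8},{"x":-30,"y":-7},{"x":-25,"y":-6},{"x":-14,"y":-5},{"x":-5},{},{},{}]'
python3 - <<'E'
from h import *
from bench import *
s=read_state();c=read_camera("wrist");np.savez("w1.npz",pos=s["eef_pos"],q=s["orientation"],**c)
cv2.imwrite("pics/w1.png",cv2.resize(c["pixels"][:,:,::-1],None,fx=1.5,fy=1.5,interpolation=cv2.INTER_CUBIC))
print(s["eef_pos"],s["orientation"])
E
```

```text
[0.19354448 0.51462791 0.26331207] [ 1.78914297e-01  9.83864519e-01 -4.94944404e-04 -1.94152758e-04]invalid input at $[0]: expected keys x, y, z, wx, wy, wz
invalid input at $[0]: expected keys x, y, z, wx, wy, wz
```

View pics/w1.png

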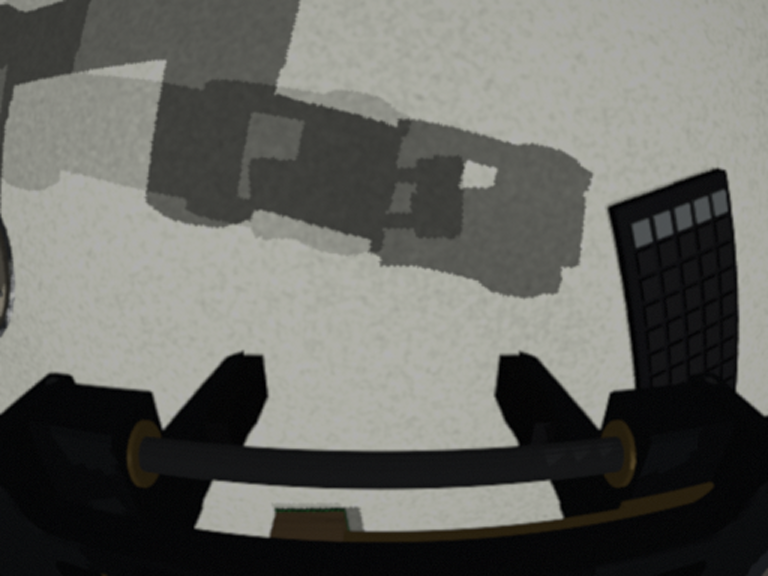

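The wrist view shows only bench and shadow, with the fingers at (250,360) and (510,360). The move was refused because every row needs all six keys, so I'll send it again.

```bash
python3 -m pendant '[{"x":-15,"y":-4,"z":0,"wx":0,"wy":0,"wz":0},{"x":-30,"y":-7,"z":0,"wx":0,"wy":0,"wz":0},{"x":-35,"y":-8,"z":0,"wx":0,"wy":0,"wz":0},{"x":-35,"y":-8,"z":0,"wx":0,"wy":0,"wz":0},{"x":-35,"y":-8,"z":0,"wx":0,"wy":0,"wz":0},{"x":-35,"y":-8,"z":0,"wx":0,"wy":0,"wz":0},{"x":-35,"y":-8,"z":0,"wx":0,"wy":0,"wz":0},{"x":-35,"y":-8,"z":0,"wx":0,"wy":0,"wz":0}]'
python3 -m pendant '[{"x":-35,"y":-8,"z":0,"wx":0,"wy":0,"wz":0},{"x":-30,"y":-7,"z":0,"wx":0,"wy":0,"wz":0},{"x":-25,"y":-6,"z":0,"wx":0,"wy":0,"wz":0},{"x":-14,"y":-5,"z":0,"wx":0,"wy":0,"wz":0},{"x":-5,"y":0,"z":0,"wx":0,"wy":0,"wz":0},{"x":0,"y":0,"z":0,"wx":0,"wy":0,"wz":0},{"x":0,"y":0,"z":0,"wx":0,"wy":0,"wz":0},{"x":0,"y":0,"z":0,"wx":0,"wy":0,"wz":0}]'
python3 - <<'E'
from h import *
from bench import *
s=read_state();c=read_camera("wrist");np.savez("w2.npz",pos=s["eef_pos"],q=s["orientation"],**c)
Rt=R.from_quat(s["orientation"]);T=c["T_tool_cam"]
pc=(Rt.inv().apply(np.array([.505,.3066,.15])-s["eef_pos"])-T[:3,3])@T[:3,:3]
r=np.hypot(*pc[:2]);th=np.arctan2(r,pc[2]);f=c["mtx"][0,0];print("expect",c["mtx"][:2,2]+f*th*pc[:2]/r)
cv2.imwrite("pics/w2.png",cv2.resize(c["pixels"][140:340,150:350,::-1],None,fx=3,fy=3,interpolation=cv2.INTER_CUBIC))
print(s["eef_pos"],s["orientation"])
E
```

```text
time: 0.87
eef_pos: [0.4128, 0.3685, 0.2637]
orientation: [0.179, 0.984, -0.0, -0.0]
force: [-1.5, 0.7, 0.2]
opening: 0.0884
grip_force: 0.0
time: 1.53
eef_pos: [0.5033, 0.308, 0.2639]
orientation: [0.178, 0.984, 0.0, -0.0]
force: [0.2, 0.4, 0.3]
opening: 0.0882
grip_force: 0.0
expect [252.83913478 201.91484733]
[0.50328254 0.30803472 0.26391414] [ 1.78165153e-01  9.84000590e-01  6.15688923e-05 -1.12613888e-04]
```

View pics/w2.png

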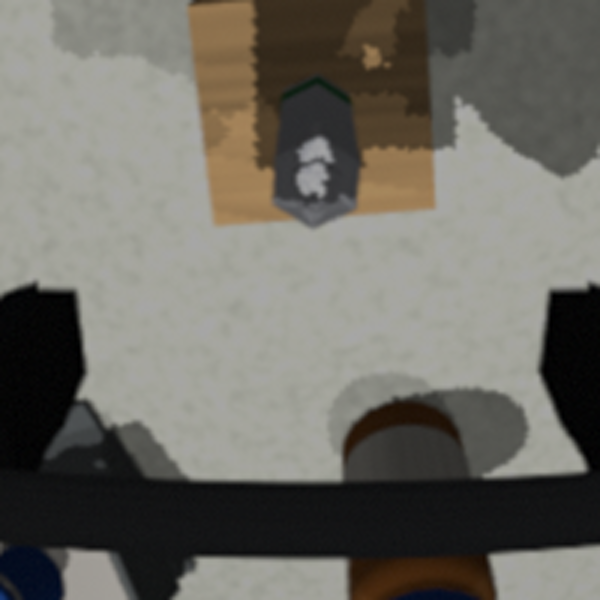

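The handle's top hexagon is centred at crop (315,185), which is native (255,201.7) and within 2 px of the prediction. Its flats face the fingers. I'll descend 138 mm and grip.

```bash
python3 -m pendant '[{"x":-1,"y":0.7,"z":10,"wx":0,"wy":0,"wz":0},{"x":-1,"y":0,"z":22,"wx":0,"wy":0,"wz":0},{"x":0,"y":0,"z":30,"wx":0,"wy":0,"wz":0},{"x":0,"y":0,"z":30,"wx":0,"wy":0,"wz":0},{"x":0,"y":0,"z":24,"wx":0,"wy":0,"wz":0},{"x":0,"y":0,"z":14,"wx":0,"wy":0,"wz":0},{"x":0,"y":0,"z":8,"wx":0,"wy":0,"wz":0},{"x":0,"y":0,"z":0,"wx":0,"wy":0,"wz":0}]'
python3 -m pendant '[{"x":0,"y":0,"z":0,"wx":0,"wy":0,"wz":0},{"x":0,"y":0,"z":0,"wx":0,"wy":0,"wz":0},{"x":0,"y":0,"z":0,"wx":0,"wy":0,"wz":0},{"x":0,"y":0,"z":0,"wx":0,"wy":0,"wz":0},{"x":0,"y":0,"z":0,"wx":0,"wy":0,"wz":0},{"x":0,"y":0,"z":0,"wx":0,"wy":0,"wz":0},{"x":0,"y":0,"z":0,"wx":0,"wy":0,"wz":0},{"x":0,"y":0,"z":0,"wx":0,"wy":0,"wz":0}]' 0.15 45
```

```text
time: 2.25
eef_pos: [0.5055, 0.3071, 0.1239]
orientation: [0.179, 0.984, -0.001, -0.001]
force: [0.6, 0.5, 1.0]
opening: 0.0878
grip_force: 0.0
time: 2.92
eef_pos: [0.5065, 0.307, 0.1259]
orientation: [0.179, 0.984, 0.0, 0.0]
force: [0.1, 0.1, 0.7]
opening: 0.0373
grip_force: 0.0
```

```bash
python3 -m pendant '[{"x":0,"y":0,"z":0,"wx":0,"wy":0,"wz":0},{"x":0,"y":0,"z":0,"wx":0,"wy":0,"wz":0},{"x":0,"y":0,"z":0,"wx":0,"wy":0,"wz":0},{"x":0,"y":0,"z":0,"wx":0,"wy":0,"wz":0},{"x":0,"y":0,"z":0,"wx":0,"wy":0,"wz":0},{"x":0,"y":0,"z":0,"wx":0,"wy":0,"wz":0},{"x":0,"y":0,"z":0,"wx":0,"wy":0,"wz":0},{"x":0,"y":0,"z":0,"wx":0,"wy":0,"wz":0}]'
python3 -c "
from h import *
print(read_state())"
```

```text
time: 3.58
eef_pos: [0.5065, 0.307, 0.1257]
orientation: [0.179, 0.984, 0.0, 0.0]
force: [-0.2, 0.0, -0.9]
opening: 0.0237
grip_force: 45.0
{'time': 3.5833, 'qpos': array([ 3.45202708e-01,  5.81211307e-01,  1.37803318e+00,  2.27483115e-05,
        1.18232975e+00, -8.65792507e-01]), 'joint_velocities': array([-0.00066981,  0.00195127,  0.00022773,  0.00023397,  0.00053668,
       -0.00084384]), 'joint_efforts': array([-5.64080954e-02, -5.03713596e+01, -1.87792736e+01,  7.91560917e-03,
        1.42452498e-01,  8.71335331e-03]), 'eef_pos': array([0.50653465, 0.30702188, 0.1257405 ]), 'orientation': array([1.78935974e-01, 9.83860720e-01, 1.37259797e-05, 2.69296628e-06]), 'force': array([-0.23416232,  0.02519462, -0.85561914]), 'torque': array([ 0.04720511, -0.04692084,  0.06321242]), 'grip_force': 44.98523257298075, 'opening': 0.023666444424934974}
```

The gauge is gripped, with an opening of 23.7 mm and 45 N. Its tip is 115.7 mm ahead of the TCP. I'll lift and plan.

```bash
python3 -m pendant '[{"x":0,"y":0,"z":-5,"wx":0,"wy":0,"wz":0},{"x":0,"y":0,"z":-12,"wx":0,"wy":0,"wz":0},{"x":0,"y":0,"z":-20,"wx":0,"wy":0,"wz":0},{"x":0,"y":0,"z":-25,"wx":0,"wy":0,"wz":0},{"x":0,"y":0,"z":-25,"wx":0,"wy":0,"wz":0},{"x":0,"y":0,"z":-16,"wx":0,"wy":0,"wz":0},{"x":0,"y":0,"z":-9,"wx":0,"wy":0,"wz":0},{"x":0,"y":0,"z":0,"wx":0,"wy":0,"wz":0}]'
cat >> h.py <<'E'
th=np.radians(2.53); ex=np.array([np.cos(th),np.sin(th),0]); ey=np.array([-np.sin(th),np.cos(th),0])
a=-np.sin(np.radians(25))*ex+np.cos(np.radians(25))*np.array([0,0,1])
M=dict(l=np.array([.6611,.088,.116]),m=np.array([.6645,.0134,.116]),r=np.array([.6678,-.0614,.116]))
RI=frame(-a,ey); TIP=.1157
E
python3 - <<'E'
from h import *
s=read_state();print(s["eef_pos"],s["opening"],s["grip_force"])
go(M["l"]+a*(TIP+.035),RI)
E
```

```text
time: 4.25
eef_pos: [0.5068, 0.3072, 0.2395]
orientation: [0.179, 0.984, 0.001, 0.001]
force: [1.0, 0.5, -1.8]
opening: 0.0238
grip_force: 45.0
[0.50684364 0.30715248 0.23953095] 0.023835279606910627 44.98538791693136
turn [-0.0866 -0.4276 -0.3977] shift after turn [ -78.7 -225.7   22.3] | shift before turn [-163.  -175.8  -13. ]
```

```bash
python3 -m pendant '[{"x":0,"y":0,"z":-4,"wx":-0.0066,"wy":-0.0326,"wz":-0.0297},{"x":0,"y":0,"z":0,"wx":-0.0133,"wy":-0.0658,"wz":-0.0612},{"x":0,"y":0,"z":0,"wx":-0.0133,"wy":-0.0658,"wz":-0.0612},{"x":0,"y":0,"z":0,"wx":-0.0133,"wy":-0.0658,"wz":-0.0612},{"x":0,"y":0,"z":0,"wx":-0.0133,"wy":-0.0658,"wz":-0.0612},{"x":0,"y":0,"z":0,"wx":-0.0133,"wy":-0.0658,"wz":-0.0612},{"x":0,"y":0,"z":0,"wx":-0.0133,"wy":-0.0658,"wz":-0.0612},{"x":0,"y":0,"z":0,"wx":-0.002,"wy":-0.0002,"wz":-0.0008}]'
python3 -m pendant '[{"x":-5,"y":-12,"z":1,"wx":0,"wy":0,"wz":0},{"x":-10,"y":-28,"z":2,"wx":0,"wy":0,"wz":0},{"x":-13,"y":-37,"z":3,"wx":0,"wy":0,"wz":0},{"x":-13,"y":-37,"z":4,"wx":0,"wy":0,"wz":0},{"x":-13,"y":-37,"z":4,"wx":0,"wy":0,"wz":0},{"x":-12,"y":-36,"z":3,"wx":0,"wy":0,"wz":0},{"x":-8,"y":-25,"z":2,"wx":0,"wy":0,"wz":0},{"x":-5,"y":-14,"z":0,"wx":0,"wy":0,"wz":0}]'
python3 -m pendant '[{"x":0,"y":0,"z":0,"wx":0,"wy":0,"wz":0},{"x":0,"y":0,"z":0,"wx":0,"wy":0,"wz":0},{"x":0,"y":0,"z":0,"wx":0,"wy":0,"wz":0},{"x":0,"y":0,"z":0,"wx":0,"wy":0,"wz":0},{"x":0,"y":0,"z":0,"wx":0,"wy":0,"wz":0},{"x":0,"y":0,"z":0,"wx":0,"wy":0,"wz":0},{"x":0,"y":0,"z":0,"wx":0,"wy":0,"wz":0},{"x":0,"y":0,"z":0,"wx":0,"wy":0,"wz":0}]'
python3 - <<'E'
from h import *
from bench import *
s=read_state();go(M["l"]+a*(TIP+.035),RI);print(s["force"],s["torque"],s["grip_force"])
c=read_camera("wrist");np.savez("w3.npz",pos=s["eef_pos"],q=s["orientation"],**c)
Rt=R.from_quat(s["orientation"]);T=c["T_tool_cam"]
def pr(pt):
    pc=(pt-T[:3,3])@T[:3,:3]
    r=np.hypot(*pc[:2]);t=np.arctan2(r,pc[2]);f=c["mtx"][0,0];return (c["mtx"][:2,2]+f*t*pc[:2]/r).round(1)
print("exp tip",pr(np.array([0,0,TIP])),"shoulder",pr(np.array([0,0,TIP-.06])))
for k in M: print(k,pr(Rt.inv().apply(M[k]-s["eef_pos"])))
cv2.imwrite("pics/w3.png",cv2.resize(c["pixels"][80:280,120:386,::-1],None,fx=3,fy=3,interpolation=cv2.INTER_CUBIC))
E
```

```text
time: 4.92
eef_pos: [0.5046, 0.3067, 0.2397]
orientation: [-0.024, 0.977, 0.004, 0.214]
force: [-0.2, 0.1, -0.4]
opening: 0.0236
grip_force: 45.0
time: 5.58
eef_pos: [0.5971, 0.0816, 0.2565]
orientation: [-0.02, 0.977, 0.005, 0.213]
force: [-0.3, 0.9, -1.8]
opening: 0.0236
grip_force: 45.0
time: 6.25
eef_pos: [0.5961, 0.0851, 0.2576]
orientation: [-0.022, 0.976, 0.005, 0.215]
force: [0.2, -0.3, -1.8]
opening: 0.0235
grip_force: 45.0
turn [ 0.0009 -0.0031  0.0008] shift after turn [ 0.9 -0.   5.1] | shift before turn [ 0.9 -0.   5.1]
[ 0.24292036 -0.26931992 -1.823745  ] [ 0.02391121  0.33456843 -0.00148734] 44.98559698877216
exp tip [253.9 199.3] shoulder [253.9 229.8]
l [253.7 185.2]
m [178.1 185.5]
r [111.1 186. ]
```

View pics/w3.png

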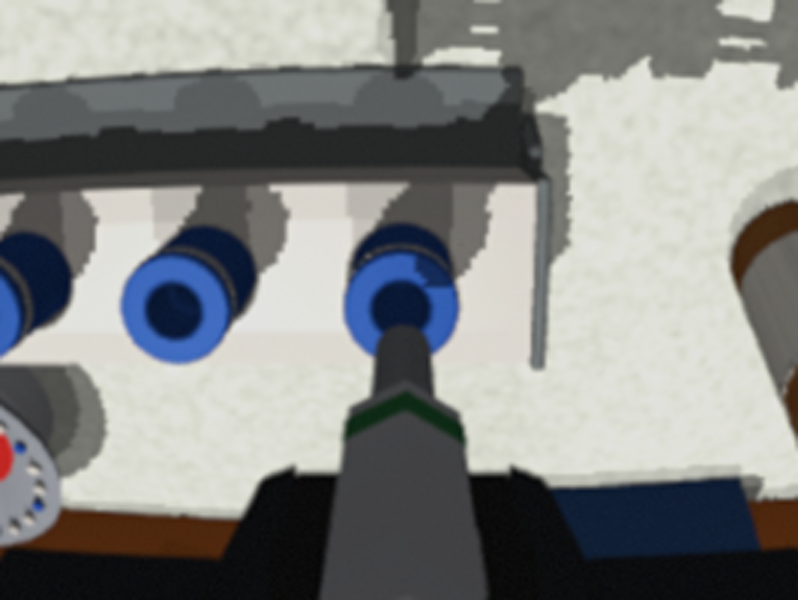

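The left mouth is centred at native (253.6,182.5). The pin tip at about (254,188) shows the same 2.7 px bias as the mouth, so the two are aligned relative to each other. I'll approach and enter the first adapter gently.

```bash
python3 -m pendant '[{"x":0.9,"y":0,"z":6,"wx":0,"wy":-0.003,"wz":0},{"x":0,"y":0,"z":12,"wx":0,"wy":0,"wz":0},{"x":0,"y":0,"z":12,"wx":0,"wy":0,"wz":0},{"x":0,"y":0,"z":6,"wx":0,"wy":0,"wz":0},{"x":0,"y":0,"z":2,"wx":0,"wy":0,"wz":0},{"x":0,"y":0,"z":2,"wx":0,"wy":0,"wz":0},{"x":0,"y":0,"z":2,"wx":0,"wy":0,"wz":0},{"x":0,"y":0,"z":2,"wx":0,"wy":0,"wz":0}]'
python3 - <<'E'
from h import *
s=read_state();Rt=R.from_quat(s["orientation"]);print("tool force",Rt.inv().apply(s["force"]).round(2),s["torque"].round(2));go(M["l"]+a*TIP,RI)
E
```

```text
time: 6.97
eef_pos: [0.6142, 0.0856, 0.2175]
orientation: [-0.022, 0.976, 0.005, 0.217]
force: [-0.1, 0.7, -2.2]
opening: 0.0236
grip_force: 45.0
tool force [0.99 0.68 2.01] [-0.01  0.33 -0.02]
turn [0.0006 0.0006 0.0004] shift after turn [ 0.3  0.3 -3.9] | shift before turn [ 0.3  0.3 -3.9]
```

```bash
python3 -m pendant '[{"x":0.2,"y":0.2,"z":2.5,"wx":0,"wy":0,"wz":0},{"x":0,"y":0,"z":2.5,"wx":0,"wy":0,"wz":0},{"x":0,"y":0,"z":2.5,"wx":0,"wy":0,"wz":0},{"x":0,"y":0,"z":2.5,"wx":0,"wy":0,"wz":0},{"x":0,"y":0,"z":2.5,"wx":0,"wy":0,"wz":0},{"x":0,"y":0,"z":2.5,"wx":0,"wy":0,"wz":0},{"x":0,"y":0,"z":2.5,"wx":0,"wy":0,"wz":0},{"x":0,"y":0,"z":0,"wx":0,"wy":0,"wz":0}]'
cat > f.py <<'E'
import sys
from h import *
s=read_state();Rt=R.from_quat(s["orientation"]);print("tool force",Rt.inv().apply(s["force"]).round(2),"torque",Rt.inv().apply(s["torque"]).round(2));go(M[sys.argv[1]]+a*TIP,RI)
E
python3 f.py l
python3 -m pendant '[{"x":0,"y":0,"z":1,"wx":0,"wy":0,"wz":0},{"x":0,"y":0,"z":1,"wx":0,"wy":0,"wz":0},{"x":0,"y":0,"z":1,"wx":0,"wy":0,"wz":0},{"x":0,"y":0,"z":1,"wx":0,"wy":0,"wz":0},{"x":0,"y":0,"z":0,"wx":0,"wy":0,"wz":0},{"x":0,"y":0,"z":0,"wx":0,"wy":0,"wz":0},{"x":0,"y":0,"z":0,"wx":0,"wy":0,"wz":0},{"x":0,"y":0,"z":0,"wx":0,"wy":0,"wz":0}]'
python3 f.py l
```

```text
time: 7.63
eef_pos: [0.6212, 0.0861, 0.2008]
orientation: [-0.022, 0.976, 0.005, 0.216]
force: [-0.6, -0.2, -1.9]
opening: 0.0239
grip_force: 45.0
tool force [ 1.33 -0.22  1.49] torque [-0.    0.28  0.03]
turn [ 0.0008 -0.0008  0.0003] shift after turn [ -0.4   0.1 -22. ] | shift before turn [ -0.4   0.1 -22. ]
time: 8.3
eef_pos: [0.6229, 0.0862, 0.1978]
orientation: [-0.022, 0.976, 0.005, 0.216]
force: [-0.3, 0.4, -2.0]
opening: 0.0239
grip_force: 45.0
tool force [1.1  0.36 1.64] torque [-0.02  0.31  0.05]
turn [0.0006 0.0001 0.0004] shift after turn [ -0.1   0.1 -25.4] | shift before turn [ -0.1   0.1 -25.4]
```

```bash
python3 -m pendant '[{"x":0,"y":0,"z":1,"wx":0,"wy":0,"wz":0},{"x":0,"y":0,"z":1,"wx":0,"wy":0,"wz":0},{"x":0,"y":0,"z":1,"wx":0,"wy":0,"wz":0},{"x":0,"y":0,"z":0,"wx":0,"wy":0,"wz":0},{"x":0,"y":0,"z":0,"wx":0,"wy":0,"wz":0},{"x":0,"y":0,"z":0,"wx":0,"wy":0,"wz":0},{"x":0,"y":0,"z":0,"wx":0,"wy":0,"wz":0},{"x":0,"y":0,"z":0,"wx":0,"wy":0,"wz":0}]' | grep force
python3 f.py l
python3 -m pendant '[{"x":0,"y":0,"z":0.5,"wx":0,"wy":0,"wz":0},{"x":0,"y":0,"z":0.5,"wx":0,"wy":0,"wz":0},{"x":0,"y":0,"z":0,"wx":0,"wy":0,"wz":0},{"x":0,"y":0,"z":0,"wx":0,"wy":0,"wz":0},{"x":0,"y":0,"z":0,"wx":0,"wy":0,"wz":0},{"x":0,"y":0,"z":0,"wx":0,"wy":0,"wz":0},{"x":0,"y":0,"z":0,"wx":0,"wy":0,"wz":0},{"x":0,"y":0,"z":0,"wx":0,"wy":0,"wz":0}]' | grep force
python3 f.py l
```

```text
force: [-0.3, -0.2, -2.3]
grip_force: 45.0
tool force [ 1.2  -0.2   1.94] torque [-0.02  0.32 -0.02]
turn [0.0007 0.     0.0005] shift after turn [ -0.1   0.1 -28.4] | shift before turn [ -0.1   0.1 -28.4]
force: [-0.2, 0.1, -2.5]
grip_force: 45.0
tool force [1.26 0.13 2.14] torque [-0.05  0.35  0.02]
turn [0.0007 0.     0.0004] shift after turn [ -0.1   0.1 -29.4] | shift before turn [ -0.1   0.1 -29.4]
```

```bash
python3 -m pendant '[{"x":0,"y":0,"z":0.7,"wx":0,"wy":0,"wz":0},{"x":0,"y":0,"z":0.7,"wx":0,"wy":0,"wz":0},{"x":0,"y":0,"z":0.6,"wx":0,"wy":0,"wz":0},{"x":0,"y":0,"z":0,"wx":0,"wy":0,"wz":0},{"x":0,"y":0,"z":0,"wx":0,"wy":0,"wz":0},{"x":0,"y":0,"z":0,"wx":0,"wy":0,"wz":0},{"x":0,"y":0,"z":0,"wx":0,"wy":0,"wz":0},{"x":0,"y":0,"z":0,"wx":0,"wy":0,"wz":0}]' | grep force
python3 f.py l
python3 -m pendant '[{"x":0,"y":0,"z":0.7,"wx":0,"wy":0,"wz":0},{"x":0,"y":0,"z":0.7,"wx":0,"wy":0,"wz":0},{"x":0,"y":0,"z":0.6,"wx":0,"wy":0,"wz":0},{"x":0,"y":0,"z":0,"wx":0,"wy":0,"wz":0},{"x":0,"y":0,"z":0,"wx":0,"wy":0,"wz":0},{"x":0,"y":0,"z":0,"wx":0,"wy":0,"wz":0},{"x":0,"y":0,"z":0,"wx":0,"wy":0,"wz":0},{"x":0,"y":0,"z":0,"wx":0,"wy":0,"wz":0}]' | grep force
python3 f.py l
```

```text
force: [-0.2, -0.0, -1.3]
grip_force: 45.0
tool force [ 0.77 -0.01  1.06] torque [-0.02  0.3   0.03]
turn [0.0007 0.0002 0.0004] shift after turn [ -0.1   0.1 -31.4] | shift before turn [ -0.1   0.1 -31.4]
force: [0.4, -0.1, -3.2]
grip_force: 45.0
tool force [ 0.96 -0.08  3.06] torque [-0.02  0.36  0.  ]
turn [0.0006 0.0001 0.0003] shift after turn [ -0.1   0.1 -33.4] | shift before turn [ -0.1   0.1 -33.4]
```

```bash
python3 -m pendant '[{"x":0,"y":0,"z":1,"wx":0,"wy":0,"wz":0},{"x":0,"y":0,"z":1,"wx":0,"wy":0,"wz":0},{"x":0,"y":0,"z":2,"wx":0,"wy":0,"wz":0},{"x":0,"y":0,"z":2,"wx":0,"wy":0,"wz":0},{"x":0,"y":0,"z":2,"wx":0,"wy":0,"wz":0},{"x":0,"y":0,"z":2,"wx":0,"wy":0,"wz":0},{"x":0,"y":0,"z":2,"wx":0,"wy":0,"wz":0},{"x":0,"y":0,"z":0,"wx":0,"wy":0,"wz":0}]' | grep force
python3 f.py l
python3 -m pendant '[{"x":0,"y":0,"z":2,"wx":0,"wy":0,"wz":0},{"x":0,"y":0,"z":2,"wx":0,"wy":0,"wz":0},{"x":0,"y":0,"z":2,"wx":0,"wy":0,"wz":0},{"x":0,"y":0,"z":2,"wx":0,"wy":0,"wz":0},{"x":0,"y":0,"z":1,"wx":0,"wy":0,"wz":0},{"x":0,"y":0,"z":0,"wx":0,"wy":0,"wz":0},{"x":0,"y":0,"z":0,"wx":0,"wy":0,"wz":0},{"x":0,"y":0,"z":0,"wx":0,"wy":0,"wz":0}]' | grep force
python3 f.py l
```

```text
force: [-0.7, -0.5, -2.6]
grip_force: 45.0
tool force [ 1.76 -0.45  2.05] torque [-0.02  0.33  0.03]
turn [ 0.0008 -0.0008  0.0003] shift after turn [ -0.4   0.1 -45.9] | shift before turn [ -0.3   0.1 -45.9]
force: [-0.1, 0.1, -1.8]
grip_force: 45.0
tool force [0.88 0.09 1.55] torque [-0.04  0.33  0.03]
turn [0.0007 0.0001 0.0004] shift after turn [ -0.1   0.1 -54.4] | shift before turn [ -0.1   0.1 -54.4]
```

```bash
python3 -m pendant '[{"x":0,"y":0,"z":1,"wx":0,"wy":0,"wz":0},{"x":0,"y":0,"z":1,"wx":0,"wy":0,"wz":0},{"x":0,"y":0,"z":1,"wx":0,"wy":0,"wz":0},{"x":0,"y":0,"z":0,"wx":0,"wy":0,"wz":0},{"x":0,"y":0,"z":0,"wx":0,"wy":0,"wz":0},{"x":0,"y":0,"z":0.5,"wx":0,"wy":0,"wz":0},{"x":0,"y":0,"z":0.5,"wx":0,"wy":0,"wz":0},{"x":0,"y":0,"z":0,"wx":0,"wy":0,"wz":0}]' | grep force
python3 f.py l
python3 -m pendant '[{"x":0,"y":0,"z":0.5,"wx":0,"wy":0,"wz":0},{"x":0,"y":0,"z":0,"wx":0,"wy":0,"wz":0},{"x":0,"y":0,"z":0.5,"wx":0,"wy":0,"wz":0},{"x":0,"y":0,"z":0,"wx":0,"wy":0,"wz":0},{"x":0,"y":0,"z":0,"wx":0,"wy":0,"wz":0},{"x":0,"y":0,"z":0,"wx":0,"wy":0,"wz":0},{"x":0,"y":0,"z":0,"wx":0,"wy":0,"wz":0},{"x":0,"y":0,"z":0,"wx":0,"wy":0,"wz":0}]' | grep force
python3 f.py l
```

```text
force: [0.2, 0.1, -1.9]
grip_force: 45.0
tool force [0.59 0.09 1.85] torque [ 0.    0.35 -0.02]
turn [ 0.0007 -0.0001  0.0004] shift after turn [ -0.2   0.1 -58.5] | shift before turn [ -0.2   0.1 -58.5]
force: [-5.3, 0.3, 5.1]
grip_force: 45.0
tool force [ 2.64  0.5  -6.81] torque [0.04 0.61 0.01]
turn [0.0006 0.0007 0.0005] shift after turn [  0.1   0.1 -58.9] | shift before turn [  0.1   0.1 -58.9]
```

There is contact at 59 mm with about 8 N, so the left adapter is good and the gauge is fully home. I'll withdraw and shift 75 mm to the middle.

```bash
python3 -m pendant '[{"x":0,"y":0,"z":-4,"wx":0,"wy":0,"wz":0},{"x":0,"y":0,"z":-9,"wx":0,"wy":0,"wz":0},{"x":0,"y":0,"z":-12,"wx":0,"wy":0,"wz":0},{"x":0,"y":0,"z":-15,"wx":0,"wy":0,"wz":0},{"x":0,"y":0,"z":-15,"wx":0,"wy":0,"wz":0},{"x":0,"y":0,"z":-11,"wx":0,"wy":0,"wz":0},{"x":0,"y":0,"z":-6,"wx":0,"wy":0,"wz":0},{"x":0,"y":0,"z":-4,"wx":0,"wy":0,"wz":0}]' | grep force
python3 -m pendant '[{"x":0,"y":-5,"z":0,"wx":0,"wy":0,"wz":0},{"x":0,"y":-14,"z":0,"wx":0,"wy":0,"wz":0},{"x":0,"y":-18,"z":0,"wx":0,"wy":0,"wz":0},{"x":0,"y":-18,"z":0,"wx":0,"wy":0,"wz":0},{"x":0,"y":-13,"z":0,"wx":0,"wy":0,"wz":0},{"x":0,"y":-7,"z":0,"wx":0,"wy":0,"wz":0},{"x":0,"y":0,"z":0,"wx":0,"wy":0,"wz":0},{"x":0,"y":0,"z":0,"wx":0,"wy":0,"wz":0}]' | grep force
python3 -m pendant '[{"x":0,"y":0,"z":0,"wx":0,"wy":0,"wz":0},{"x":0,"y":0,"z":0,"wx":0,"wy":0,"wz":0},{"x":0,"y":0,"z":0,"wx":0,"wy":0,"wz":0},{"x":0,"y":0,"z":0,"wx":0,"wy":0,"wz":0},{"x":0,"y":0,"z":0,"wx":0,"wy":0,"wz":0},{"x":0,"y":0,"z":0,"wx":0,"wy":0,"wz":0},{"x":0,"y":0,"z":0,"wx":0,"wy":0,"wz":0},{"x":0,"y":0,"z":0,"wx":0,"wy":0,"wz":0}]' | grep force
python3 f.py m
python3 - <<'E'
from h import *
from bench import *
c=read_camera("wrist");im=c["pixels"]
cv2.imwrite("pics/w4.png",cv2.resize(im[130:230,120:386,::-1],None,fx=3,fy=3,interpolation=cv2.INTER_CUBIC))
E
```

```text
force: [0.1, -0.0, -1.9]
grip_force: 45.0
force: [0.1, -0.8, -1.9]
grip_force: 45.0
force: [-0.5, -1.0, -2.8]
grip_force: 45.0
tool force [ 1.66 -1.01  2.36] torque [-0.02  0.33  0.05]
turn [ 0.0007 -0.      0.0005] shift after turn [-0.2  0.4 16.6] | shift before turn [-0.2  0.4 16.6]
```

View pics/w4.png

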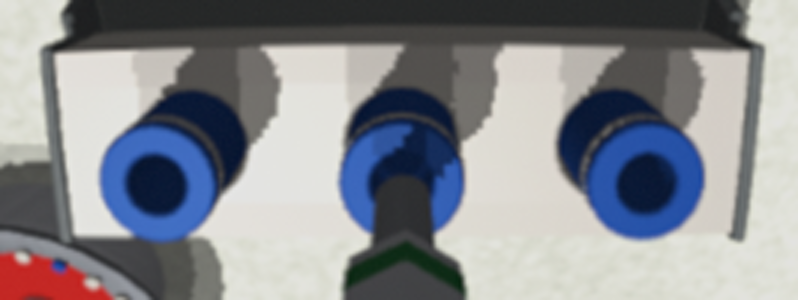

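The middle mouth is centred at crop x 402 and the pin at 403, so they are aligned. I'll enter.

```bash
python3 -m pendant '[{"x":-0.1,"y":0.2,"z":3,"wx":0,"wy":0,"wz":0},{"x":0,"y":0,"z":5,"wx":0,"wy":0,"wz":0},{"x":0,"y":0,"z":3,"wx":0,"wy":0,"wz":0},{"x":0,"y":0,"z":2,"wx":0,"wy":0,"wz":0},{"x":0,"y":0,"z":2,"wx":0,"wy":0,"wz":0},{"x":0,"y":0,"z":2,"wx":0,"wy":0,"wz":0},{"x":0,"y":0,"z":2,"wx":0,"wy":0,"wz":0},{"x":0,"y":0,"z":2,"wx":0,"wy":0,"wz":0}]' | grep force
python3 f.py m
python3 -m pendant '[{"x":0,"y":0,"z":2.5,"wx":0,"wy":0,"wz":0},{"x":0,"y":0,"z":2.5,"wx":0,"wy":0,"wz":0},{"x":0,"y":0,"z":2.5,"wx":0,"wy":0,"wz":0},{"x":0,"y":0,"z":2.5,"wx":0,"wy":0,"wz":0},{"x":0,"y":0,"z":2.5,"wx":0,"wy":0,"wz":0},{"x":0,"y":0,"z":2.5,"wx":0,"wy":0,"wz":0},{"x":0,"y":0,"z":2,"wx":0,"wy":0,"wz":0},{"x":0,"y":0,"z":0,"wx":0,"wy":0,"wz":0}]' | grep force
python3 f.py m
```

```text
force: [0.2, 0.8, -2.5]
grip_force: 45.0
tool force [0.81 0.78 2.37] torque [-0.06  0.3   0.01]
turn [0.0007 0.0001 0.0004] shift after turn [-0.1  0.3 -4.6] | shift before turn [-0.1  0.3 -4.6]
force: [-0.2, -0.5, -2.4]
grip_force: 45.0
tool force [ 1.16 -0.54  2.07] torque [-0.07  0.34 -0.02]
turn [ 0.0009 -0.0007  0.0003] shift after turn [ -0.3   0.2 -21.9] | shift before turn [ -0.3   0.2 -21.9]
```

```bash
python3 -m pendant '[{"x":0,"y":0,"z":1,"wx":0,"wy":0,"wz":0},{"x":0,"y":0,"z":1,"wx":0,"wy":0,"wz":0},{"x":0,"y":0,"z":1,"wx":0,"wy":0,"wz":0},{"x":0,"y":0,"z":0.5,"wx":0,"wy":0,"wz":0},{"x":0,"y":0,"z":0.5,"wx":0,"wy":0,"wz":0},{"x":0,"y":0,"z":0,"wx":0,"wy":0,"wz":0},{"x":0,"y":0,"z":0,"wx":0,"wy":0,"wz":0},{"x":0,"y":0,"z":0,"wx":0,"wy":0,"wz":0}]' | grep force
python3 f.py m
python3 -m pendant '[{"x":0,"y":0,"z":0.5,"wx":0,"wy":0,"wz":0},{"x":0,"y":0,"z":0.5,"wx":0,"wy":0,"wz":0},{"x":0,"y":0,"z":0.5,"wx":0,"wy":0,"wz":0},{"x":0,"y":0,"z":0,"wx":0,"wy":0,"wz":0},{"x":0,"y":0,"z":0,"wx":0,"wy":0,"wz":0},{"x":0,"y":0,"z":0,"wx":0,"wy":0,"wz":0},{"x":0,"y":0,"z":0,"wx":0,"wy":0,"wz":0},{"x":0,"y":0,"z":0,"wx":0,"wy":0,"wz":0}]' | grep force
python3 f.py m
```

```text
force: [0.4, -0.5, -2.1]
grip_force: 45.0
tool force [ 0.59 -0.56  2.05] torque [-0.02  0.33  0.02]
turn [ 0.0007 -0.      0.0004] shift after turn [ -0.1   0.2 -25.4] | shift before turn [ -0.1   0.2 -25.4]
force: [0.1, -0.2, -1.1]
grip_force: 45.0
tool force [ 0.33 -0.21  1.05] torque [-0.04  0.36  0.03]
turn [ 0.0007 -0.      0.0005] shift after turn [ -0.1   0.2 -27. ] | shift before turn [ -0.1   0.2 -27. ]
```

```bash
python3 -m pendant '[{"x":0,"y":0,"z":0.6,"wx":0,"wy":0,"wz":0},{"x":0,"y":0,"z":0.6,"wx":0,"wy":0,"wz":0},{"x":0,"y":0,"z":0,"wx":0,"wy":0,"wz":0},{"x":0,"y":0,"z":0,"wx":0,"wy":0,"wz":0},{"x":0,"y":0,"z":0,"wx":0,"wy":0,"wz":0},{"x":0,"y":0,"z":0,"wx":0,"wy":0,"wz":0}, {"x":0,"y":0,"z":0,"wx":0,"wy":0,"wz":0},{"x":0,"y":0,"z":0,"wx":0,"wy":0,"wz":0}]' | grep force
python3 f.py m
```

```text
force: [-5.4, 0.0, 7.9]
grip_force: 45.0
tool force [ 1.5   0.27 -9.44] torque [-0.09  0.82 -0.  ]
turn [0.0004 0.001  0.0007] shift after turn [  0.2   0.2 -27.1] | shift before turn [  0.2   0.2 -27.1]
```

The gauge stopped at 28 mm with about 11 N, so the middle adapter is the narrow one. I'll withdraw and shift to the right.

```bash
python3 -m pendant '[{"x":0,"y":0,"z":-2,"wx":0,"wy":0,"wz":0},{"x":0,"y":0,"z":-6,"wx":0,"wy":0,"wz":0},{"x":0,"y":0,"z":-9,"wx":0,"wy":0,"wz":0},{"x":0,"y":0,"z":-10,"wx":0,"wy":0,"wz":0},{"x":0,"y":0,"z":-8,"wx":0,"wy":0,"wz":0},{"x":0,"y":0,"z":-5,"wx":0,"wy":0,"wz":0},{"x":0,"y":0,"z":-2.5,"wx":0,"wy":0,"wz":0},{"x":0,"y":0,"z":0,"wx":0,"wy":0,"wz":0}]' | grep force
python3 -m pendant '[{"x":0,"y":-5,"z":0,"wx":0,"wy":0,"wz":0},{"x":0,"y":-14,"z":0,"wx":0,"wy":0,"wz":0},{"x":0,"y":-18,"z":0,"wx":0,"wy":0,"wz":0},{"x":0,"y":-18,"z":0,"wx":0,"wy":0,"wz":0},{"x":0,"y":-13,"z":0,"wx":0,"wy":0,"wz":0},{"x":0,"y":-7,"z":0,"wx":0,"wy":0,"wz":0},{"x":0,"y":0,"z":0,"wx":0,"wy":0,"wz":0},{"x":0,"y":0,"z":0,"wx":0,"wy":0,"wz":0}]' | grep force
python3 -m pendant '[{"x":0,"y":0,"z":0,"wx":0,"wy":0,"wz":0},{"x":0,"y":0,"z":0,"wx":0,"wy":0,"wz":0},{"x":0,"y":0,"z":0,"wx":0,"wy":0,"wz":0},{"x":0,"y":0,"z":0,"wx":0,"wy":0,"wz":0},{"x":0,"y":0,"z":0,"wx":0,"wy":0,"wz":0},{"x":0,"y":0,"z":0,"wx":0,"wy":0,"wz":0},{"x":0,"y":0,"z":0,"wx":0,"wy":0,"wz":0},{"x":0,"y":0,"z":0,"wx":0,"wy":0,"wz":0}]' | grep force
python3 f.py r
python3 - <<'E'
from h import *
from bench import *
s=read_state();c=read_camera("wrist");print(s["time"],s["eef_pos"])
im=c["pixels"].astype(int)[150:215,215:292]
m=((im[...,2]>140)&(im[...,0]<110)).astype(np.uint8)
ys,xs=np.nonzero(m);print("ring cols",xs.min()+215,xs.max()+215,"rows",ys.min()+150,ys.max()+150)
d=(im.max(2)-im.min(2)<20)&(im.max(2)<110)
for r in (195,200,205): 
    q=np.nonzero(d[r-150])[0]+215; print(r,q.min() if len(q) else None,q.max() if len(q) else None)
E
```

```text
force: [0.6, 0.3, -1.7]
grip_force: 45.0
force: [0.2, -0.9, -1.7]
grip_force: 45.0
force: [-0.0, -0.5, -2.4]
grip_force: 45.0
tool force [ 1.06 -0.5   2.12] torque [-0.05  0.33  0.03]
turn [0.0007 0.0001 0.0004] shift after turn [-0.1  0.3 14.3] | shift before turn [-0.1  0.3 14.3]
21.0167 [ 0.61286129 -0.06415397  0.23381012]
ring cols 233 274 rows 173 207
195 245 262
200 246 262
205 245 263
```

The ring centre is at column 253.5 and the pin at 253.8, so they are aligned. I'll enter the right adapter.

```bash
python3 -m pendant '[{"x":-0.1,"y":0.2,"z":3,"wx":0,"wy":0,"wz":0},{"x":0,"y":0,"z":4,"wx":0,"wy":0,"wz":0},{"x":0,"y":0,"z":3,"wx":0,"wy":0,"wz":0},{"x":0,"y":0,"z":2,"wx":0,"wy":0,"wz":0},{"x":0,"y":0,"z":2,"wx":0,"wy":0,"wz":0},{"x":0,"y":0,"z":2,"wx":0,"wy":0,"wz":0},{"x":0,"y":0,"z":2,"wx":0,"wy":0,"wz":0},{"x":0,"y":0,"z":1,"wx":0,"wy":0,"wz":0}]' | grep force
python3 f.py r
python3 -m pendant '[{"x":0,"y":0,"z":2.5,"wx":0,"wy":0,"wz":0},{"x":0,"y":0,"z":2.5,"wx":0,"wy":0,"wz":0},{"x":0,"y":0,"z":2.5,"wx":0,"wy":0,"wz":0},{"x":0,"y":0,"z":2.5,"wx":0,"wy":0,"wz":0},{"x":0,"y":0,"z":2.5,"wx":0,"wy":0,"wz":0},{"x":0,"y":0,"z":2.5,"wx":0,"wy":0,"wz":0},{"x":0,"y":0,"z":2.5,"wx":0,"wy":0,"wz":0},{"x":0,"y":0,"z":2,"wx":0,"wy":0,"wz":0}]' | grep force
python3 f.py r
python3 -m pendant '[{"x":0,"y":0,"z":1.5,"wx":0,"wy":0,"wz":0},{"x":0,"y":0,"z":1,"wx":0,"wy":0,"wz":0},{"x":0,"y":0,"z":1,"wx":0,"wy":0,"wz":0},{"x":0,"y":0,"z":1,"wx":0,"wy":0,"wz":0},{"x":0,"y":0,"z":1,"wx":0,"wy":0,"wz":0},{"x":0,"y":0,"z":1,"wx":0,"wy":0,"wz":0},{"x":0,"y":0,"z":1,"wx":0,"wy":0,"wz":0},{"x":0,"y":0,"z":0,"wx":0,"wy":0,"wz":0}]' | grep force
python3 f.py r
```

```text
force: [-0.4, -0.6, -2.4]
grip_force: 45.0
tool force [ 1.41 -0.59  2.05] torque [0.03 0.35 0.08]
turn [ 0.0008 -0.0002  0.0004] shift after turn [-0.   0.2 -5. ] | shift before turn [-0.   0.2 -5. ]
force: [-0.1, 0.4, -2.0]
grip_force: 45.0
tool force [0.94 0.37 1.72] torque [-0.03  0.33  0.02]
turn [ 0.0007 -0.0002  0.0004] shift after turn [ -0.    0.2 -24.5] | shift before turn [ -0.    0.2 -24.5]
force: [-0.5, -0.5, -1.8]
grip_force: 45.0
tool force [ 1.22 -0.51  1.43] torque [-0.03  0.37 -0.05]
turn [ 0.0008 -0.0003  0.0004] shift after turn [ -0.1   0.1 -31.9] | shift before turn [ -0.    0.2 -31.9]
```

The gauge has passed 28 mm freely. I'll continue until it is home.

```bash
python3 -m pendant '[{"x":0,"y":0,"z":2,"wx":0,"wy":0,"wz":0},{"x":0,"y":0,"z":2.5,"wx":0,"wy":0,"wz":0},{"x":0,"y":0,"z":3,"wx":0,"wy":0,"wz":0},{"x":0,"y":0,"z":3,"wx":0,"wy":0,"wz":0},{"x":0,"y":0,"z":3,"wx":0,"wy":0,"wz":0},{"x":0,"y":0,"z":3,"wx":0,"wy":0,"wz":0},{"x":0,"y":0,"z":3,"wx":0,"wy":0,"wz":0},{"x":0,"y":0,"z":2,"wx":0,"wy":0,"wz":0}]' | grep force
python3 f.py r
python3 -m pendant '[{"x":0,"y":0,"z":1.5,"wx":0,"wy":0,"wz":0},{"x":0,"y":0,"z":1,"wx":0,"wy":0,"wz":0},{"x":0,"y":0,"z":0.7,"wx":0,"wy":0,"wz":0},{"x":0,"y":0,"z":0.5,"wx":0,"wy":0,"wz":0},{"x":0,"y":0,"z":0.5,"wx":0,"wy":0,"wz":0},{"x":0,"y":0,"z":0,"wx":0,"wy":0,"wz":0},{"x":0,"y":0,"z":0,"wx":0,"wy":0,"wz":0},{"x":0,"y":0,"z":0,"wx":0,"wy":0,"wz":0}]' | grep force
python3 f.py r
```

```text
force: [-0.6, -0.1, -2.8]
grip_force: 45.0
tool force [ 1.72 -0.12  2.31] torque [-0.03  0.3  -0.02]
turn [ 0.0008 -0.0004  0.0004] shift after turn [ -0.1   0.1 -53.7] | shift before turn [ -0.1   0.2 -53.7]
force: [-0.3, -0.2, -1.4]
grip_force: 45.0
tool force [ 0.83 -0.22  1.13] torque [-0.04  0.34  0.03]
turn [0.0006 0.0001 0.0005] shift after turn [  0.1   0.1 -57.3] | shift before turn [  0.1   0.2 -57.3]
```

```bash
python3 -m pendant '[{"x":0,"y":0,"z":0.5,"wx":0,"wy":0,"wz":0},{"x":0,"y":0,"z":0.5,"wx":0,"wy":0,"wz":0},{"x":0,"y":0,"z":0.5,"wx":0,"wy":0,"wz":0},{"x":0,"y":0,"z":0.3,"wx":0,"wy":0,"wz":0},{"x":0,"y":0,"z":0,"wx":0,"wy":0,"wz":0},{"x":0,"y":0,"z":0,"wx":0,"wy":0,"wz":0},{"x":0,"y":0,"z":0,"wx":0,"wy":0,"wz":0},{"x":0,"y":0,"z":0,"wx":0,"wy":0,"wz":0}]' | grep force
python3 f.py r
```

```text
force: [-1.5, 0.5, 1.4]
grip_force: 45.0
tool force [ 0.75  0.52 -1.89] torque [-0.03  0.47  0.05]
turn [0.0007 0.0001 0.0005] shift after turn [  0.1   0.1 -59.1] | shift before turn [  0.1   0.1 -59.1]
```

The gauge is home in the right adapter. I'll withdraw and plan the way back to the block.

```bash
python3 -m pendant '[{"x":0,"y":0,"z":-4,"wx":0,"wy":0,"wz":0},{"x":0,"y":0,"z":-10,"wx":0,"wy":0,"wz":0},{"x":0,"y":0,"z":-15,"wx":0,"wy":0,"wz":0},{"x":0,"y":0,"z":-18,"wx":0,"wy":0,"wz":0},{"x":0,"y":0,"z":-18,"wx":0,"wy":0,"wz":0},{"x":0,"y":0,"z":-13,"wx":0,"wy":0,"wz":0},{"x":0,"y":0,"z":-8,"wx":0,"wy":0,"wz":0},{"x":0,"y":0,"z":-4,"wx":0,"wy":0,"wz":0}]' | grep -E 'time|force'
python3 - <<'E'
from h import *
R0=R.from_quat([.178936,.983861,0,0]); go([.5065,.307,.225],R0); s=read_state();print(s["time"],s["eef_pos"])
E
```

```text
time: 25.73
force: [-0.2, -0.6, -2.1]
grip_force: 45.0
turn [0.0883 0.432  0.398 ] shift after turn [223.6 312.7  25.2] | shift before turn [ 85.4 375.5 -12.3]
25.7333 [ 0.60572354 -0.06439304  0.25021388]
```

```bash
python3 -m pendant '[{"x":0,"y":0,"z":0,"wx":0.0068,"wy":0.0332,"wz":0.0306},{"x":0,"y":0,"z":0,"wx":0.0136,"wy":0.0665,"wz":0.0612},{"x":0,"y":0,"z":0,"wx":0.0136,"wy":0.0665,"wz":0.0612},{"x":0,"y":0,"z":0,"wx":0.0136,"wy":0.0665,"wz":0.0612},{"x":0,"y":0,"z":0,"wx":0.0136,"wy":0.0665,"wz":0.0612},{"x":0,"y":0,"z":0,"wx":0.0136,"wy":0.0665,"wz":0.0612},{"x":0,"y":0,"z":0,"wx":0.0135,"wy":0.0663,"wz":0.0614},{"x":0,"y":0,"z":0,"wx":0,"wy":0,"wz":0}]' | grep -E 'time|force'
python3 -m pendant '[{"x":8,"y":11,"z":0,"wx":0,"wy":0,"wz":0},{"x":17,"y":24,"z":0,"wx":0,"wy":0,"wz":0},{"x":20,"y":28,"z":0,"wx":0,"wy":0,"wz":0},{"x":20,"y":28,"z":0,"wx":0,"wy":0,"wz":0},{"x":20,"y":28,"z":0,"wx":0,"wy":0,"wz":0},{"x":20,"y":28,"z":0,"wx":0,"wy":0,"wz":0},{"x":20,"y":28,"z":0,"wx":0,"wy":0,"wz":0},{"x":20,"y":28,"z":0,"wx":0,"wy":0,"wz":0}]' | grep -E 'time|force'
python3 -m pendant '[{"x":20,"y":28,"z":4,"wx":0,"wy":0,"wz":0},{"x":20,"y":28,"z":6,"wx":0,"wy":0,"wz":0},{"x":18,"y":25,"z":6,"wx":0,"wy":0,"wz":0},{"x":13,"y":18,"z":6,"wx":0,"wy":0,"wz":0},{"x":7,"y":10,"z":3,"wx":0,"wy":0,"wz":0},{"x":0,"y":0,"z":0,"wx":0,"wy":0,"wz":0},{"x":0,"y":0,"z":0,"wx":0,"wy":0,"wz":0},{"x":0,"y":0,"z":0,"wx":0,"wy":0,"wz":0}]' | grep -E 'time|force'
python3 - <<'E'
from h import *
R0=R.from_quat([.178936,.983861,0,0]); go([.5065,.307,.1257],R0); s=read_state();print(s["time"],s["eef_pos"])
E
```

```text
time: 26.4
force: [0.7, -0.2, -2.1]
grip_force: 45.0
time: 27.07
force: [0.7, 0.5, -2.4]
grip_force: 45.0
time: 27.73
force: [0.1, -0.5, -2.5]
grip_force: 45.0
turn [ 0.0004 -0.0008 -0.0004] shift after turn [ 1.5  1.4 98.9] | shift before turn [ 1.4  1.3 98.9]
27.7333 [0.50740778 0.30518757 0.22455191]
```

```bash
python3 -m pendant '[{"x":1.5,"y":1.4,"z":6,"wx":0,"wy":0,"wz":0},{"x":0,"y":0,"z":10,"wx":0,"wy":0,"wz":0},{"x":0,"y":0,"z":10,"wx":0,"wy":0,"wz":0},{"x":0,"y":0,"z":7,"wx":0,"wy":0,"wz":0},{"x":0,"y":0,"z":5,"wx":0,"wy":0,"wz":0},{"x":0,"y":0,"z":5,"wx":0,"wy":0,"wz":0},{"x":0,"y":0,"z":5,"wx":0,"wy":0,"wz":0},{"x":0,"y":0,"z":5,"wx":0,"wy":0,"wz":0}]' | grep -E 'time|force'
python3 -m pendant '[{"x":0,"y":0,"z":7,"wx":0,"wy":0,"wz":0},{"x":0,"y":0,"z":8,"wx":0,"wy":0,"wz":0},{"x":0,"y":0,"z":8,"wx":0,"wy":0,"wz":0},{"x":0,"y":0,"z":8,"wx":0,"wy":0,"wz":0},{"x":0,"y":0,"z":6,"wx":0,"wy":0,"wz":0},{"x":0,"y":0,"z":4,"wx":0,"wy":0,"wz":0},{"x":0,"y":0,"z":2,"wx":0,"wy":0,"wz":0},{"x":0,"y":0,"z":0,"wx":0,"wy":0,"wz":0}]' | grep -E 'time|force'
python3 - <<'E'
from h import *
R0=R.from_quat([.178936,.983861,0,0]); go([.5065,.307,.1257],R0)
E
```

```text
time: 28.4
force: [-0.1, 0.1, -0.8]
grip_force: 45.0
time: 29.07
force: [-0.3, -0.4, -1.9]
grip_force: 45.0
turn [-0.0004 -0.0022  0.0002] shift after turn [-1.  -0.8  2. ] | shift before turn [-1.  -0.8  2. ]
```

```bash
python3 -m pendant '[{"x":-0.5,"y":-0.5,"z":0.8,"wx":0,"wy":0,"wz":0},{"x":0,"y":0,"z":0.7,"wx":0,"wy":0,"wz":0},{"x":0,"y":0,"z":0.5,"wx":0,"wy":0,"wz":0},{"x":0,"y":0,"z":0.3,"wx":0,"wy":0,"wz":0},{"x":0,"y":0,"z":0,"wx":0,"wy":0,"wz":0},{"x":0,"y":0,"z":0,"wx":0,"wy":0,"wz":0},{"x":0,"y":0,"z":0,"wx":0,"wy":0,"wz":0},{"x":0,"y":0,"z":0,"wx":0,"wy":0,"wz":0}]' | grep -E 'time|force|eef'
python3 -m pendant '[{"x":0,"y":0,"z":0,"wx":0,"wy":0,"wz":0},{"x":0,"y":0,"z":0,"wx":0,"wy":0,"wz":0},{"x":0,"y":0,"z":0,"wx":0,"wy":0,"wz":0},{"x":0,"y":0,"z":0,"wx":0,"wy":0,"wz":0},{"x":0,"y":0,"z":0,"wx":0,"wy":0,"wz":0},{"x":0,"y":0,"z":0,"wx":0,"wy":0,"wz":0},{"x":0,"y":0,"z":0,"wx":0,"wy":0,"wz":0},{"x":0,"y":0,"z":0,"wx":0,"wy":0,"wz":0}]' 0.8
```

```text
time: 29.73
eef_pos: [0.5063, 0.3075, 0.1259]
force: [0.1, 0.6, -1.6]
grip_force: 45.0
time: 30.4
eef_pos: [0.5062, 0.3075, 0.1259]
orientation: [0.179, 0.984, 0.0, -0.001]
force: [0.3, -0.6, -0.3]
opening: 0.0703
grip_force: 0.0
```

```bash
python3 -m pendant '[{"x":0,"y":0,"z":-4,"wx":0,"wy":0,"wz":0},{"x":0,"y":0,"z":-14,"wx":0,"wy":0,"wz":0},{"x":0,"y":0,"z":-25,"wx":0,"wy":0,"wz":0},{"x":0,"y":0,"z":-30,"wx":0,"wy":0,"wz":0},{"x":0,"y":0,"z":-30,"wx":0,"wy":0,"wz":0},{"x":0,"y":0,"z":-22,"wx":0,"wy":0,"wz":0},{"x":0,"y":0,"z":-10,"wx":0,"wy":0,"wz":0},{"x":0,"y":0,"z":0,"wx":0,"wy":0,"wz":0}]' 0.7 | grep -E 'time|force|open'
python3 - <<'E'
from h import *
from bench import *
go(M["m"]+a*.07,RI)
c=read_camera("scene");t=read_camera("top")
W=np.zeros((400,800,3),np.uint8);W[:,:320]=cv2.resize(c["pixels"][130:180,335:375,::-1],None,fx=8,fy=8,interpolation=cv2.INTER_CUBIC)
W[:,330:790]=cv2.resize(c["pixels"][170:250,265:357,::-1],None,fx=5,fy=5,interpolation=cv2.INTER_CUBIC);cv2.imwrite("pics/s5.png",W)
E
```

```text
time: 31.07
force: [-0.0, 0.1, 0.2]
opening: 0.0616
grip_force: 0.0
turn [-0.0857 -0.4282 -0.3978] shift after turn [ -68.7 -300.9  124.4] | shift before turn [-223.7 -231.8   83.4]
```

View pics/s5.png

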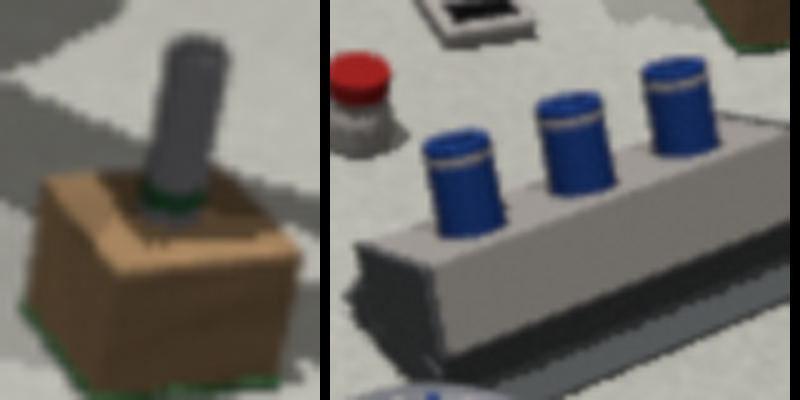

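The gauge is standing in its block again, with the green band at the block top as before. All the adapters are in place. I'll turn and move over the middle adapter.

```bash
python3 -m pendant '[{"x":0,"y":0,"z":0,"wx":-0.0066,"wy":-0.033,"wz":-0.0306},{"x":0,"y":0,"z":0,"wx":-0.0132,"wy":-0.0659,"wz":-0.0612},{"x":0,"y":0,"z":0,"wx":-0.0132,"wy":-0.0659,"wz":-0.0612},{"x":0,"y":0,"z":0,"wx":-0.0132,"wy":-0.0659,"wz":-0.0612},{"x":0,"y":0,"z":0,"wx":-0.0132,"wy":-0.0659,"wz":-0.0612},{"x":0,"y":0,"z":0,"wx":-0.0132,"wy":-0.0659,"wz":-0.0612},{"x":0,"y":0,"z":0,"wx":-0.0132,"wy":-0.0659,"wz":-0.0612},{"x":0,"y":0,"z":0,"wx":0,"wy":0,"wz":0}]' | grep -E 'time|force'
python3 -m pendant '[{"x":-4,"y":-16,"z":4,"wx":0,"wy":0,"wz":0},{"x":-7,"y":-30,"z":9,"wx":0,"wy":0,"wz":0},{"x":-8,"y":-35,"z":13,"wx":0,"wy":0,"wz":0},{"x":-8,"y":-35,"z":13,"wx":0,"wy":0,"wz":0},{"x":-8,"y":-35,"z":13,"wx":0,"wy":0,"wz":0},{"x":-8,"y":-35,"z":13,"wx":0,"wy":0,"wz":0},{"x":-8,"y":-35,"z":13,"wx":0,"wy":0,"wz":0},{"x":-8,"y":-35,"z":13,"wx":0,"wy":0,"wz":0}]' | grep -E 'time|force'
python3 -m pendant '[{"x":-5,"y":-25,"z":14,"wx":0,"wy":0,"wz":0},{"x":-3,"y":-14,"z":12,"wx":0,"wy":0,"wz":0},{"x":-2,"y":-6,"z":7,"wx":0,"wy":0,"wz":0},{"x":0,"y":0,"z":0,"wx":0,"wy":0,"wz":0},{"x":0,"y":0,"z":0,"wx":0,"wy":0,"wz":0},{"x":0,"y":0,"z":0,"wx":0,"wy":0,"wz":0},{"x":0,"y":0,"z":0,"wx":0,"wy":0,"wz":0},{"x":0,"y":0,"z":0,"wx":0,"wy":0,"wz":0}]' | grep -E 'time|force'
python3 - <<'E'
from h import *
go(M["m"]+a*(.001-.014),RI);print(read_state()["opening"])
E
```

```text
time: 31.83
force: [1.0, 0.7, -0.2]
grip_force: 0.0
time: 32.5
force: [-0.4, 1.1, 0.2]
grip_force: 0.0
time: 33.17
force: [0.9, 0.4, 0.1]
grip_force: 0.0
turn [-0.0006 -0.0034  0.0016] shift after turn [-1.3 -0.6 82.2] | shift before turn [-1.6 -0.6 82.2]
0.061617514460049025
```

```bash
python3 -m pendant '[{"x":-1.3,"y":-0.6,"z":6,"wx":0,"wy":-0.003,"wz":0.0015},{"x":0,"y":0,"z":14,"wx":0,"wy":0,"wz":0},{"x":0,"y":0,"z":18,"wx":0,"wy":0,"wz":0},{"x":0,"y":0,"z":17,"wx":0,"wy":0,"wz":0},{"x":0,"y":0,"z":13,"wx":0,"wy":0,"wz":0},{"x":0,"y":0,"z":9,"wx":0,"wy":0,"wz":0},{"x":0,"y":0,"z":5,"wx":0,"wy":0,"wz":0},{"x":0,"y":0,"z":0,"wx":0,"wy":0,"wz":0}]' | grep -E 'time|force'
python3 -m pendant '[{"x":0,"y":0,"z":0,"wx":0,"wy":0,"wz":0},{"x":0,"y":0,"z":0,"wx":0,"wy":0,"wz":0},{"x":0,"y":0,"z":0,"wx":0,"wy":0,"wz":0},{"x":0,"y":0,"z":0,"wx":0,"wy":0,"wz":0},{"x":0,"y":0,"z":0,"wx":0,"wy":0,"wz":0},{"x":0,"y":0,"z":0,"wx":0,"wy":0,"wz":0},{"x":0,"y":0,"z":0,"wx":0,"wy":0,"wz":0},{"x":0,"y":0,"z":0,"wx":0,"wy":0,"wz":0}]' 0.3 25
python3 - <<'E'
from h import *
go(M["m"]+a*(.001-.014),RI)
E
```

```text
time: 33.83
force: [0.8, 0.6, 0.6]
grip_force: 0.0
time: 34.5
eef_pos: [0.6701, 0.0126, 0.1045]
orientation: [-0.021, 0.976, 0.004, 0.216]
force: [-2.4, 1.9, 5.8]
opening: 0.0377
grip_force: 25.0
turn [-0.0012  0.0001 -0.0009] shift after turn [0.2 1.  0.2] | shift before turn [0.2 1.  0.2]
```

The adapter is gripped, with an opening of 37.7 mm. I'll draw it out 130 mm along the axis.

```bash
python3 -m pendant '[{"x":0,"y":0,"z":-2,"wx":0,"wy":0,"wz":0},{"x":0,"y":0,"z":-5,"wx":0,"wy":0,"wz":0},{"x":0,"y":0,"z":-9,"wx":0,"wy":0,"wz":0},{"x":0,"y":0,"z":-12,"wx":0,"wy":0,"wz":0},{"x":0,"y":0,"z":-12,"wx":0,"wy":0,"wz":0},{"x":0,"y":0,"z":-12,"wx":0,"wy":0,"wz":0},{"x":0,"y":0,"z":-14,"wx":0,"wy":0,"wz":0},{"x":0,"y":0,"z":-16,"wx":0,"wy":0,"wz":0}]' | grep -E 'time|force|open'
python3 -m pendant '[{"x":0,"y":0,"z":-18,"wx":0,"wy":0,"wz":0},{"x":0,"y":0,"z":-18,"wx":0,"wy":0,"wz":0},{"x":0,"y":0,"z":-12,"wx":0,"wy":0,"wz":0},{"x":0,"y":0,"z":-6,"wx":0,"wy":0,"wz":0},{"x":0,"y":0,"z":0,"wx":0,"wy":0,"wz":0},{"x":0,"y":0,"z":0,"wx":0,"wy":0,"wz":0},{"x":0,"y":0,"z":0,"wx":0,"wy":0,"wz":0},{"x":0,"y":0,"z":0,"wx":0,"wy":0,"wz":0}]' | grep -E 'time|force|open|eef'
python3 - <<'E'
from h import *
from bench import *
go([.512,-.342,.225],frame([0,0,-1],ey))
c=read_camera("wrist");cv2.imwrite("pics/w6.png",cv2.resize(c["pixels"][:300,:,::-1],None,fx=1.5,fy=1.5))
E
```

```text
time: 35.17
force: [-0.4, -0.1, -0.6]
opening: 0.0373
grip_force: 25.0
time: 35.83
eef_pos: [0.6126, 0.0102, 0.226]
force: [0.7, 0.3, -1.4]
opening: 0.0377
grip_force: 25.0
turn [-0.0005  0.4336 -0.0013] shift after turn [ 116.1 -347.4    1. ] | shift before turn [ 105.3 -347.6  -47.6]
```

View pics/w6.png

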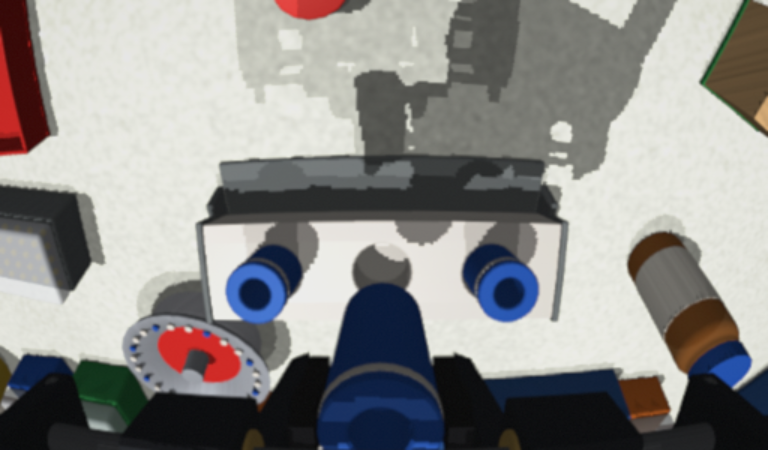

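The adapter is held centred (its foot is at (381,285), on the pocket's column), and the two good ones are still seated. I'll turn upright and go over the tray.

```bash
python3 -m pendant '[{"x":0,"y":0,"z":0,"wx":0,"wy":0.03,"wz":0},{"x":0,"y":0,"z":0,"wx":0,"wy":0.065,"wz":0},{"x":0,"y":0,"z":0,"wx":0,"wy":0.08,"wz":0},{"x":0,"y":0,"z":0,"wx":0,"wy":0.08,"wz":0},{"x":0,"y":0,"z":0,"wx":0,"wy":0.08,"wz":0},{"x":0,"y":0,"z":0,"wx":0,"wy":0.06,"wz":0},{"x":0,"y":0,"z":0,"wx":0,"wy":0.0386,"wz":0},{"x":0,"y":0,"z":0,"wx":0,"wy":0,"wz":0}]' | grep -E 'time|force'
python3 -m pendant '[{"x":3,"y":-9,"z":0,"wx":0,"wy":0,"wz":0},{"x":7,"y":-21,"z":0,"wx":0,"wy":0,"wz":0},{"x":10,"y":-29,"z":0,"wx":0,"wy":0,"wz":0},{"x":11,"y":-34,"z":0,"wx":0,"wy":0,"wz":0},{"x":11,"y":-34,"z":0,"wx":0,"wy":0,"wz":0},{"x":11,"y":-34,"z":0,"wx":0,"wy":0,"wz":0},{"x":11,"y":-34,"z":0,"wx":0,"wy":0,"wz":0},{"x":11,"y":-34,"z":0,"wx":0,"wy":0,"wz":0}]' | grep -E 'time|force'
python3 -m pendant '[{"x":11,"y":-34,"z":0,"wx":0,"wy":0,"wz":0},{"x":11,"y":-32,"z":0,"wx":0,"wy":0,"wz":0},{"x":9,"y":-26,"z":0,"wx":0,"wy":0,"wz":0},{"x":6,"y":-17,"z":0,"wx":0,"wy":0,"wz":0},{"x":4,"y":-9,"z":0,"wx":0,"wy":0,"wz":0},{"x":0,"y":0,"z":0,"wx":0,"wy":0,"wz":0},{"x":0,"y":0,"z":0,"wx":0,"wy":0,"wz":0},{"x":0,"y":0,"z":0,"wx":0,"wy":0,"wz":0}]' | grep -E 'time|force|open'
python3 - <<'E'
from h import *
from bench import *
s=read_state();go([.512,-.342,.087],frame([0,0,-1],ey))
c=read_camera("wrist");T=c["T_tool_cam"]
def pr(pt):
    pc=(pt-T[:3,3])@T[:3,:3]
    r=np.hypot(*pc[:2]);t=np.arctan2(r,pc[2]);f=c["mtx"][0,0];return (c["mtx"][:2,2]+f*t*pc[:2]/r).round(1)
print("exp foot edge",pr(np.array([.019,0,.081])),pr(np.array([.019,0,.041])))
im=c["pixels"].astype(int);col=im[:,254];
print([tuple(col[r]) for r in range(180,200)])
E
```

```text
time: 36.55
force: [-0.2, -0.7, -1.5]
grip_force: 25.0
time: 37.22
force: [0.5, -0.1, -0.1]
grip_force: 25.0
time: 37.88
force: [-0.0, -0.3, -0.4]
opening: 0.0373
grip_force: 25.0
turn [-0.0004  0.0021 -0.0004] shift after turn [-1.000e-01 -1.600e+00  1.402e+02] | shift before turn [  0.2  -1.6 140.2]
exp foot edge [253.8 189.6] [253.8 210.2]
[(np.int64(110), np.int64(25), np.int64(23)), (np.int64(110), np.int64(27), np.int64(25)), (np.int64(110), np.int64(25), np.int64(23)), (np.int64(110), np.int64(25), np.int64(23)), (np.int64(110), np.int64(25), np.int64(23)), (np.int64(110), np.int64(26), np.int64(24)), (np.int64(111), np.int64(26), np.int64(24)), (np.int64(102), np.int64(24), np.int64(26)), (np.int64(69), np.int64(24), np.int64(38)), (np.int64(28), np.int64(24), np.int64(50)), (np.int64(8), np.int64(23), np.int64(51)), (np.int64(9), np.int64(23), np.int64(52)), (np.int64(9), np.int64(25), np.int64(52)), (np.int64(10), np.int64(24), np.int64(52)), (np.int64(8), np.int64(23), np.int64(51)), (np.int64(7), np.int64(22), np.int64(50)), (np.int64(7), np.int64(23), np.int64(51)), (np.int64(7), np.int64(23), np.int64(51)), (np.int64(10), np.int64(24), np.int64(51)), (np.int64(9), np.int64(24), np.int64(52))]
```

The foot edge is at row 188.3 against 189.6 expected, so the adapter is straight in the hand and above red. I'll lower it.

```bash
python3 -m pendant '[{"x":0,"y":-0.8,"z":8,"wx":0,"wy":0.002,"wz":0},{"x":0,"y":-0.8,"z":18,"wx":0,"wy":0,"wz":0},{"x":0,"y":0,"z":25,"wx":0,"wy":0,"wz":0},{"x":0,"y":0,"z":28,"wx":0,"wy":0,"wz":0},{"x":0,"y":0,"z":25,"wx":0,"wy":0,"wz":0},{"x":0,"y":0,"z":17,"wx":0,"wy":0,"wz":0},{"x":0,"y":0,"z":9,"wx":0,"wy":0,"wz":0},{"x":0,"y":0,"z":4,"wx":0,"wy":0,"wz":0}]' | grep -E 'time|force'
python3 -m pendant '[{"x":0,"y":0,"z":1.5,"wx":0,"wy":0,"wz":0},{"x":0,"y":0,"z":1,"wx":0,"wy":0,"wz":0},{"x":0,"y":0,"z":0.8,"wx":0,"wy":0,"wz":0},{"x":0,"y":0,"z":0.7,"wx":0,"wy":0,"wz":0},{"x":0,"y":0,"z":0,"wx":0,"wy":0,"wz":0},{"x":0,"y":0,"z":0,"wx":0,"wy":0,"wz":0},{"x":0,"y":0,"z":0,"wx":0,"wy":0,"wz":0},{"x":0,"y":0,"z":0,"wx":0,"wy":0,"wz":0}]' | grep -E 'time|force|eef'
```

```text
time: 38.6
force: [0.3, 0.1, -0.7]
grip_force: 25.0
time: 39.27
eef_pos: [0.5117, -0.3432, 0.0892]
force: [0.0, 0.9, -1.1]
grip_force: 25.0
```

```bash
python3 -m pendant '[{"x":0,"y":0,"z":0.8,"wx":0,"wy":0,"wz":0},{"x":0,"y":0,"z":0.8,"wx":0,"wy":0,"wz":0},{"x":0,"y":0,"z":0.5,"wx":0,"wy":0,"wz":0},{"x":0,"y":0,"z":0.5,"wx":0,"wy":0,"wz":0},{"x":0,"y":0,"z":0,"wx":0,"wy":0,"wz":0},{"x":0,"y":0,"z":0,"wx":0,"wy":0,"wz":0},{"x":0,"y":0,"z":0,"wx":0,"wy":0,"wz":0},{"x":0,"y":0,"z":0,"wx":0,"wy":0,"wz":0}]' | grep -E 'time|force|eef'
python3 -m pendant '[{"x":0,"y":0,"z":0.5,"wx":0,"wy":0,"wz":0},{"x":0,"y":0,"z":0.5,"wx":0,"wy":0,"wz":0},{"x":0,"y":0,"z":0,"wx":0,"wy":0,"wz":0},{"x":0,"y":0,"z":0,"wx":0,"wy":0,"wz":0},{"x":0,"y":0,"z":0,"wx":0,"wy":0,"wz":0},{"x":0,"y":0,"z":0,"wx":0,"wy":0,"wz":0},{"x":0,"y":0,"z":0,"wx":0,"wy":0,"wz":0},{"x":0,"y":0,"z":0,"wx":0,"wy":0,"wz":0}]' | grep -E 'time|force|eef'
```

```text
time: 39.93
eef_pos: [0.5117, -0.3432, 0.0865]
force: [0.4, -0.0, -1.0]
grip_force: 25.0
time: 40.6
eef_pos: [0.5117, -0.3432, 0.0855]
force: [0.7, -0.4, -1.8]
grip_force: 25.0
```

```bash
python3 -m pendant '[{"x":0,"y":0,"z":0.4,"wx":0,"wy":0,"wz":0},{"x":0,"y":0,"z":0.4,"wx":0,"wy":0,"wz":0},{"x":0,"y":0,"z":0,"wx":0,"wy":0,"wz":0},{"x":0,"y":0,"z":0,"wx":0,"wy":0,"wz":0},{"x":0,"y":0,"z":0,"wx":0,"wy":0,"wz":0},{"x":0,"y":0,"z":0,"wx":0,"wy":0,"wz":0},{"x":0,"y":0,"z":0,"wx":0,"wy":0,"wz":0},{"x":0,"y":0,"z":0,"wx":0,"wy":0,"wz":0}]' | grep -E 'time|force|eef'
python3 -m pendant '[{"x":0,"y":0,"z":0.4,"wx":0,"wy":0,"wz":0},{"x":0,"y":0,"z":0.4,"wx":0,"wy":0,"wz":0},{"x":0,"y":0,"z":0,"wx":0,"wy":0,"wz":0},{"x":0,"y":0,"z":0,"wx":0,"wy":0,"wz":0},{"x":0,"y":0,"z":0,"wx":0,"wy":0,"wz":0},{"x":0,"y":0,"z":0,"wx":0,"wy":0,"wz":0},{"x":0,"y":0,"z":0,"wx":0,"wy":0,"wz":0},{"x":0,"y":0,"z":0,"wx":0,"wy":0,"wz":0}]' | grep -E 'time|force|eef'
```

```text
time: 41.27
eef_pos: [0.5119, -0.3432, 0.0852]
force: [-0.4, 2.4, 6.1]
grip_force: 25.0
time: 41.93
eef_pos: [0.5119, -0.3432, 0.0852]
force: [-1.5, 3.3, 10.9]
grip_force: 25.0
```

There is contact at TCP z 0.085, as expected. I'll release and rise.

```bash
python3 -m pendant '[{"x":0,"y":0,"z":-0.4,"wx":0,"wy":0,"wz":0},{"x":0,"y":0,"z":0,"wx":0,"wy":0,"wz":0},{"x":0,"y":0,"z":0,"wx":0,"wy":0,"wz":0},{"x":0,"y":0,"z":0,"wx":0,"wy":0,"wz":0},{"x":0,"y":0,"z":0,"wx":0,"wy":0,"wz":0},{"x":0,"y":0,"z":0,"wx":0,"wy":0,"wz":0},{"x":0,"y":0,"z":0,"wx":0,"wy":0,"wz":0},{"x":0,"y":0,"z":0,"wx":0,"wy":0,"wz":0}]' 0.85 | grep -E 'time|force|open'
python3 -m pendant '[{"x":0,"y":0,"z":-4,"wx":0,"wy":0,"wz":0},{"x":0,"y":0,"z":-10,"wx":0,"wy":0,"wz":0},{"x":0,"y":0,"z":-20,"wx":0,"wy":0,"wz":0},{"x":0,"y":0,"z":-28,"wx":0,"wy":0,"wz":0},{"x":0,"y":0,"z":-30,"wx":0,"wy":0,"wz":0},{"x":0,"y":0,"z":-25,"wx":0,"wy":0,"wz":0},{"x":0,"y":0,"z":-15,"wx":0,"wy":0,"wz":0},{"x":0,"y":0,"z":-5,"wx":0,"wy":0,"wz":0}]' | grep -E 'time|force|open'
python3 -m pendant '[{"x":0,"y":0,"z":0,"wx":0,"wy":0,"wz":0},{"x":0,"y":0,"z":0,"wx":0,"wy":0,"wz":0},{"x":0,"y":0,"z":0,"wx":0,"wy":0,"wz":0},{"x":0,"y":0,"z":0,"wx":0,"wy":0,"wz":0},{"x":0,"y":0,"z":0,"wx":0,"wy":0,"wz":0},{"x":0,"y":0,"z":0,"wx":0,"wy":0,"wz":0},{"x":0,"y":0,"z":0,"wx":0,"wy":0,"wz":0},{"x":0,"y":0,"z":0,"wx":0,"wy":0,"wz":0}]' | grep -E 'time|force'
python3 - <<'E'
from h import *
from bench import *
s=read_state();Rt=R.from_quat(s["orientation"])
c=read_camera("wrist");T=c["T_tool_cam"];np.savez("w7.npz",**c)
def pr(pt):
    pt=Rt.inv().apply(np.array(pt)-s["eef_pos"]);pc=(pt-T[:3,3])@T[:3,:3]
    r=np.hypot(*pc[:2]);t=np.arctan2(r,pc[2]);f=c["mtx"][0,0];return (c["mtx"][:2,2]+f*t*pc[:2]/r).round(1)
print("exp mouth",pr([.5119,-.3432,.099]),"foot",pr([.5119,-.3432,.004]))
im=c["pixels"].astype(int);m=((im[...,2]>im[...,0]+30)&(im[...,2]>45)).astype(np.uint8)
n,l,st,ce=cv2.connectedComponentsWithStats(m)
for i in range(1,n):
    if st[i,4]>150: print(st[i],ce[i].round(1))
E
```

```text
time: 42.6
force: [-0.8, 0.3, -0.1]
opening: 0.0752
grip_force: 0.0
time: 43.27
force: [0.3, -0.0, -0.5]
opening: 0.0748
grip_force: 0.0
time: 43.93
force: [0.5, -0.5, 0.1]
grip_force: 0.0
exp mouth [253.7 196.6] foot [253.7 170.4]
[243 155  21  16 225] [252.6 162. ]
[   0  167   54  109 3480] [ 25.3 213.8]
[ 235  172   40   41 1209] [254.5 192.1]
```

The mouth ring at (254.5,192) and the foot below it match an upright adapter near the tray's centre. I'm handing in.

```bash
python3 -c "
from bench import close_job
print(close_job())"
```

```text
the job is handed in; nothing more can be done
None
```

The narrow adapter was the one in the middle pocket; it now stands in the near red tray, the gauge is back in its block and the two good adapters are in their pockets, and I handed the job in at about 44 s (no verdict came back).

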